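# Zero the bench comparator on the master block, then gauge the brass spacer

### The arm

A 6-joint arm with a two-finger parallel gripper is mounted at the origin on the work surface. World frame = base frame: x ahead of the robot, y to its left, z up, the work surface at z = 0. Lengths are in m, angles in rad, forces in N, time in s.
With the tool pointing down it reaches from about 0.35 to 0.775 m from the base axis. Payload 7.3 kg.
Tool frame: the origin (TCP) lies at the very end of the fingers, on their centre line; the grasp point (between the pads) lies 19 mm behind it; y points along the fingers, x is the direction in which the jaws open and shut, and the axes are right-handed (so a half turn about y gives the same grasp; the last joint's range is limited). The gripper opens to 92 mm and grips with 3 to 60 N. Pads are 19 mm wide; open, the fingers measure 130 mm over their backs; the gripper's body (75 mm by 190 mm) begins 47 mm behind the grasp point.
Start: joints at [-1.455, 0.342, 1.524, -0, 1.275, -0.146], TCP at [0.136, -0.507, 0.227] pointing down, gripper open.
Joint ranges: [-2.53, 2.53], [-0.77, 2.02], [0.04, 2.7], [-1, 4.14], [0.28, 2.66], [-3.11, 3.11]. Speed limits (rad/s): [2.57, 2.57, 3.14, 3.14, 3.14, 3.14].

### API

Orientations are given as a unit quaternion [x, y, z, w].
In Python, from station import env gives the robot as it stands.
- The arm moves only by the tool send_rows, never from a script. Its arguments are lists of equal length, an entry for each row: "xyz": the shift along the world's x, y, z in mm, a list of three; "turn": the turn about the world's z in degrees; "gripper": the finger opening in mm, from 0 to 91.8. In form: {"xyz": [[x, y, z], ...], "turn": [turn, ...], "gripper": [gripper, ...]}. A call has 1 to 8 rows; each row shifts and turns the commanded pose from where the row before left it; what a row does not reach is not made up. A row lasts 1/10 s, in which the tool goes at most 50 mm and 8.59 degrees, less where a joint would pass 70% of its speed; a pose out of reach is approached as far as the arm can. A call with a gripper value outside its range is refused whole. The fingers move at their own pace and stop on an object; the grip force is fixed at half the most. Time passes only in rows, so rows that do not move let the fingers close. It gives the time, the measured TCP pose, the force and the opening at its end, in the units of the state.
- env.read_state(): the state, without advancing time (a new reading comes with each control period).
- env.get_image(name): name is "scene" or "side" or "wrist"; returns a dict with "img" (480x640x3 uint8, red, green, blue), "range_z" (480x640 float32, m along the optical axis (not along the pixel's ray), 0 where there is no reading), "fx", "fy", "cx", "cy" (pixels), "R" (3x3) and "t" (3): a world point X has camera coordinates R X + t; the wrist camera has in their place "mount" (4x4, takes a point from camera to tool coordinates, whose origin is the TCP and whose axes are the tool frame's). Camera axes: x right, y down, z forward; pixel columns grow to the right and rows downward; lengths in m; the calibration is good to about 2 mm. A picture is of the moment at which its call begins: read the wrist's pose just before it.
- env.hand_in(): hands the job in, once; it reports no verdict.
The state is a dict: "time_s": time; "joint_positions": joint angles; "qd": joint speeds; "joint_torque": joint torques, N m; "tool_pos": TCP position; "eef_rot": TCP orientation; "ft_force": force on the tool from outside, world axes, zero at the start; "ft_torque": the same for the moment, N m; "grip_width": opening from 0.0 (shut) to 1.0 (fully open).
Only numpy, scipy, OpenCV 4.12 (cv2) and the standard library are available. Lean on these libraries where they do the work, as an engineer would, in place of code of your own. Each camera call takes 0.05 s, during which the arm holds its last target.

### The job

Stand the steel master block in the comparator, between the anvil and the sprung brass shoe, ease it in without ramming the shoe, press it down firmly home on the platen (feel for it, its height is not known; push with about 15 N once it bottoms, and never load the platen with more than 25 N), and then turn the bezel until its white zero mark stands at the red needle. Stand the master back upright on its own wooden pad, load the brass spacer in the same way, again pressed firmly home, with the bezel left as you set it, so that the needle ends at the yellow mark; then let go. Disturb nothing else on the bench.

Things in the scene. Friction and masses are not known exactly. Their poses are not given: they have to be found in the camera images.
- comparator: bench comparator, fixed: grey base 120 x 225 x 12 mm; origin on the table under the platen centre. Own +y points from the platen to the dark steel anvil: flat upright face at y = +12 mm, 26 mm wide, top lead-in sloping back 4 mm from z = 56 to 68 mm. The sprung brass shoe faces it from the -y side; the dial lies face up at y = -95 mm. The slot is open above and to own +x and -x (room for fingers)
- platen_frame: thin dark frame in the base round the steel platen, 43 (x) x 34 (y) mm; origin on the table below the slot, axes as the comparator's. The platen's top was left clamped anywhere from 16 to 26 mm above the table: not measured, feel for it. It is cushioned, giving 1 mm per 8 N. Pressed home means that it feels 6 N or more, net of the drag and with the weight, for 0.2 s; never over 25 N
- slot (a point): middle of the slot, on the base's upper face 12 mm above the table; axes as the comparator's. A loaded piece stands upright over it, long side along x, within 8 mm of it in x, pushed flat against the anvil by the shoe: master centre at y = 0, spacer centre at y = -1.5 mm
- shoe (a joint): retraction of the brass shoe in m (0 to 0.012, towards -y), sprung to the anvil by 4.5 N + 0.15 N/mm, 16 mm wide. At 0 its upright face is at comparator y = -8 mm from z = 28 to 40 mm; above, a lead-in slopes back 9 mm by z = 68 mm. A piece pushed down from above wedges it open, then drags with some 4 to 8 N: it does not fall home by its weight
- dial_hub (a point): centre of the dial, on the bezel's axis, 62 mm above the table. The needle turns about it.
- bezel (a joint): turn of the bezel about its upright axis in rad, clockwise from above positive, -2.5 to 2.5; stays where left, friction 0.04 N m. Knurled round aluminium rim, 56 mm diameter, z = 42 to 60 mm, black face; the post below is 36 mm thick, so grip it from above at z about 51 mm, across a diameter near the comparator's x
- needle_tip (a point): tip of the red needle, 21 mm from the hub. It turns clockwise 0.2 rad per mm of shoe retraction: 0 when empty (along the comparator's +x), about 0.8 rad with the master in, 1.4 rad with the spacer in
- zero_mark (a point): white zero mark on the bezel's face, 21 mm from the hub; points along the comparator's +x at bezel 0
- yellow_mark (a point): yellow mark on the bezel's face, 21 mm from the hub, 0.6 rad clockwise of the white one: where the needle must stand for a spacer 3 mm thicker than the master
- master: steel master block with a blue band near the top, 30 (x) x 24 (y) x 56 (z) mm, about 0.3 kg; origin at the centre of its underside, z up. 24 mm is the gauged size.
- master_pad: fixed dark wooden pad with blue cloth top, 90 x 90 x 12 mm, origin at the centre of its underside on the table; the master stands on it at the start
- spacer: brass spacer block with two dark grooves and a bore spot on top, 30 (x) x 27 (y) x 56 (z) mm, about 0.32 kg; origin at the centre of its underside, z up. 27 mm is the gauged size. It stands at the start on the rubber mat.
- spacer_mat: fixed black rubber mat, 100 (x) x 160 (y) x 8 mm, origin at the centre of its underside; carries the spacer and a black collar
- collar_center (a point): centre of a black collar, 26 mm diameter, 36 mm tall, on the mat 60 mm or so from the spacer: leave it alone
- lens_holder: bystander: lens in a ring on a post with a 52 mm round foot, 120 mm tall; origin under its foot
- lamp_head: bystander: finned brass lamp head standing on end, 52 mm diameter, 105 mm tall; origin under its foot
- driver: bystander: screwdriver lying on the table
- lens_cleaner: bystander: closed bottle, 48 mm diameter, 110 mm tall
- optics_case: bystander: wooden case 90 x 120 x 35 mm
- post_holder: bystander: black cylinder, 28 mm diameter, 60 mm tall
Things that resemble listed ones, but are neither listed nor needed, are in the scene too. Leave any green or purple look-alike of the platen_frame alone.

How it is judged:
By the outcome, as a careful person would: the job done as asked, in the order asked, and still so for the second after the job is handed in, with the robot touching nothing.
It also fails if it takes over 72 s, if anything falls off the work surface, if the arm or the gripper's body presses on something with over 40 N, if the wrist force passes 120 N, or if a joint passes its speed limit or range.

## Working session

There is one attempt and no reset: what is moved stays moved. The work goes in short steps, Python scripts to look and compute and a tool call to move; the robot and the scene stay as the last step left them, time stands still between calls to the robot, and variables do not carry over. Pictures are saved under pics/ and viewed, and the job is handed in when it is done.

Besides the shell and the picture viewer there is one more tool, called after "Request:" as a command line: name --pt "numbers of a row" for each row, then --argument value for the rest. send_rows: Moves the arm, as the interface text tells. Its arguments: {"type":"object","properties":{"xyz":{"type":"array"},"turn":{"type":"array"},"gripper":{"type":"array"}},"required":["xyz","turn","gripper"]}

```bash
ls; mkdir -p pics; python3 - <<'E'
from station import env
import cv2,pickle
s=env.read_state(); print(s)
for n in ["scene","side","wrist"]:
    d=env.get_image(n); cv2.imwrite(f"pics/{n}0.png",d["img"][:,:,::-1]); pickle.dump(d,open(f"{n}0.pkl","wb"))
    print(n,{k:d[k] for k in d if k not in("img","range_z")})
E
```

```text
pics
{'time_s': 0.0, 'joint_positions': array([-1.45500553e+00,  3.42709706e-01,  1.52502160e+00, -1.63226911e-05,
        1.27541265e+00, -1.46015331e-01]), 'qd': array([-0.00104554, -0.00062781, -0.00055746, -0.00179726, -0.00065579,
       -0.00074005]), 'joint_torque': array([ 6.86977401e-04, -4.31245637e+01, -2.44225341e+01,  7.18239974e-02,
        5.59992052e-02, -1.03805205e-04]), 'tool_pos': array([ 0.13584384, -0.50669123,  0.22605013]), 'eef_rot': array([-0.56059803,  0.43084186, -0.4300701 ,  0.56137763]), 'ft_force': array([-0.36782142, -0.26312499,  0.01556935]), 'ft_torque': array([-0.01179662,  0.00509779, -0.00741466]), 'grip_width': 0.9993164719897671}
scene {'fx': 441.2479063210825, 'fy': 441.2479063210825, 'cx': 318.4501260479443, 'cy': 243.53345880906716, 'R': array([[ 0.186305  ,  0.98242631, -0.01135786],
       [ 0.70636629, -0.14197078, -0.69346303],
       [-0.6828888 ,  0.12117282, -0.72040269]]), 't': array([-0.08508161, -0.32455064,  1.49973947])}
side {'fx': 533.4929725052233, 'fy': 533.4929725052233, 'cx': 337.65014858352845, 'cy': 239.3415238378382, 'R': array([[ 0.99953253, -0.0303625 , -0.00358195],
       [-0.02140009, -0.61114674, -0.79122797],
       [ 0.02183456,  0.79093475, -0.61151081]]), 't': array([-0.52501322,  0.08971307,  1.69010575])}
wrist {'fx': 353.19545236236047, 'fy': 353.19545236236047, 'cx': 316.71407601969355, 'cy': 241.63307252274655, 'mount': array([[ 9.99999176e-01,  6.15527410e-04, -1.12696478e-03,
         7.99810459e-05],
       [ 1.25275548e-03, -2.74902976e-01,  9.61471156e-01,
        -1.58298892e-01],
       [ 2.82005879e-04, -9.61471776e-01, -2.74903520e-01,
         7.36105933e-02],
       [ 0.00000000e+00,  0.00000000e+00,  0.00000000e+00,
         1.00000000e+00]])}
```

View pics/scene0.png

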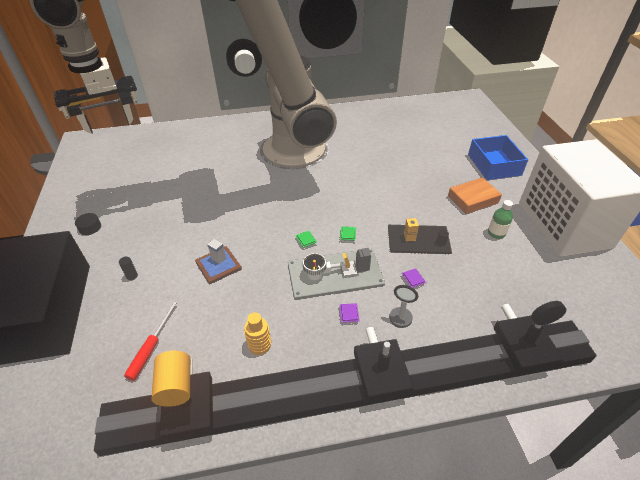

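View pics/side0.png

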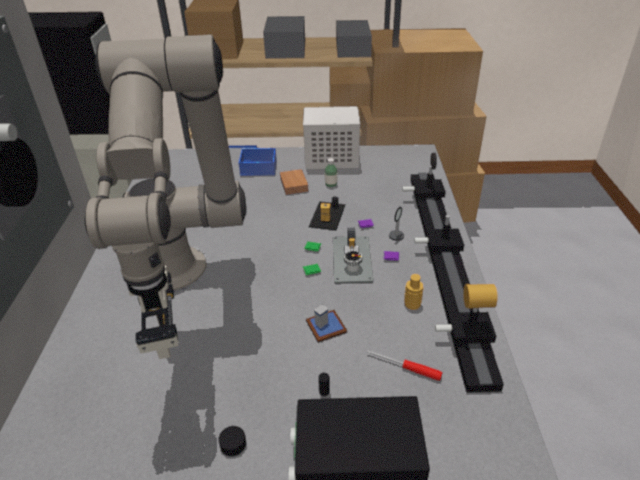

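View pics/wrist0.png

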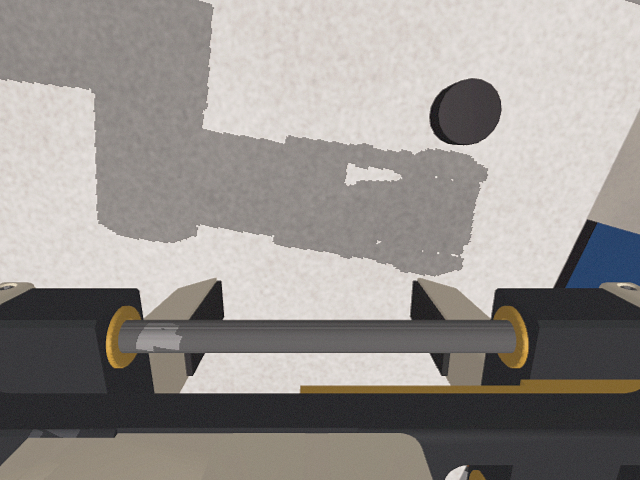

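The scene view shows the comparator at about (335,272), with its dial at (315,263) and the anvil at (363,258). The master is at (216,252) on its blue pad and the spacer at (411,230) on the black mat. The lens holder (402,305) stands near the spacer side.

```bash
cat > h.py <<'E'
import numpy as np, cv2, pickle
from scipy.spatial.transform import Rotation as Ro
def cam(d,state=None):
    """returns Rcw (cam->world), camera centre"""
    if "mount" in d:
        T=np.eye(4);T[:3,:3]=Ro.from_quat(state["eef_rot"]).as_matrix();T[:3,3]=state["tool_pos"]
        M=T@d["mount"]; return M[:3,:3],M[:3,3]
    R=d["R"]; return R.T,-R.T@d["t"]
def cloud(d,state=None):
    Rc,c=cam(d,state); v,u=np.mgrid[:480,:640]; z=d["range_z"]
    P=np.stack([(u-d["cx"])/d["fx"]*z,(v-d["cy"])/d["fy"]*z,z],-1)
    W=P@Rc.T+c; W[z<=0]=np.nan; return W
def plane(d,uv,h,state=None):
    Rc,c=cam(d,state); uv=np.atleast_2d(uv).astype(float)
    r=np.stack([(uv[:,0]-d["cx"])/d["fx"],(uv[:,1]-d["cy"])/d["fy"],np.ones(len(uv))],-1)@Rc.T
    return c+r*((h-c[2])/r[:,2])[:,None]
def proj(d,X,state=None):
    Rc,c=cam(d,state); p=(np.atleast_2d(X)-c)@Rc
    return np.stack([p[:,0]/p[:,2]*d["fx"]+d["cx"],p[:,1]/p[:,2]*d["fy"]+d["cy"]],-1)
def shot(name,tag):
    from station import env
    s=env.read_state(); d=env.get_image(name); d["state"]=s
    pickle.dump(d,open(f"{tag}.pkl","wb")); cv2.imwrite(f"pics/{tag}.png",d["img"][:,:,::-1]); return d,s
def load(tag): return pickle.load(open(f"{tag}.pkl","rb"))
E
python3 - <<'E'
from h import *
d=load("scene0");W=cloud(d)
for n,p in dict(mastertop=(215,245),padL=(197,264),padR=(240,265),padB=(219,278),padT=(213,250),hub=(315,265),anvil=(363,252),baseTL=(289,268),baseTR=(378,252),baseBR=(383,287),baseBL=(294,295),spacer=(411,222),collar=(442,234),lens=(401,316),lensring=(405,288),lamp=(257,350),green=(348,234),post=(128,270),purple=(413,278),purple2=(349,313)).items():
    print(n,np.round(W[p[1],p[0]],3))
s=load("wrist0")
print(Ro.from_quat([-0.5606,.43084,-.43007,.56138]).as_matrix().round(3))
d=load("scene0");c=cv2.resize(d["img"][200:340,180:470],None,fx=2.7,fy=2.7,interpolation=2);cv2.imwrite("pics/sc.png",c[:,:,::-1])
E
```

```text
mastertop [ 0.476 -0.264  0.066]
padL [ 0.478 -0.32   0.009]
padR [ 0.503 -0.212  0.009]
padB [ 0.531 -0.267  0.003]
padT [ 0.485 -0.271  0.058]
hub [ 0.585 -0.032  0.061]
anvil [0.57  0.09  0.065]
baseTL [ 0.539 -0.091  0.011]
baseTR [0.522 0.147 0.001]
baseBR [0.637 0.126 0.002]
baseBL [ 0.625 -0.091  0.01 ]
spacer [0.492 0.239 0.065]
collar [0.53  0.313 0.044]
lens [0.736 0.138 0.015]
lensring [0.73  0.137 0.111]
lamp [ 0.763 -0.191  0.02 ]
green [0.456 0.081 0.016]
post [ 0.488 -0.482  0.033]
purple [0.634 0.202 0.015]
purple2 [0.705 0.024 0.015]
[[ 0.259 -0.     0.966]
 [-0.966  0.002  0.259]
 [-0.002 -1.     0.   ]]
```

View pics/sc.png

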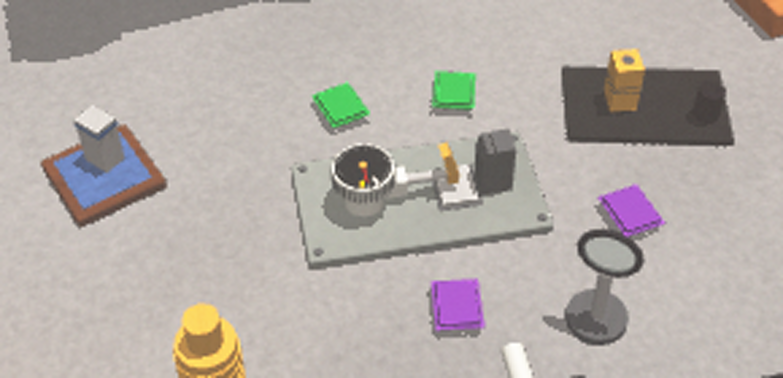

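Request:
send_rows --pt "38 30 0" --pt "38 30 0" --pt "38 30 0" --pt "38 30 0" --pt "38 30 0" --pt "38 30 0" --pt "38 30 0" --pt "38 30 0" --turn '[0, 0, 0, 0, 0, 0, 0, 0]' --gripper '[60, 60, 60, 60, 60, 60, 60, 60]'

```text
time_s: 0.95
tool_pos: [0.4411, -0.2655, 0.2266]
eef_rot: [0.561, -0.431, 0.43, -0.561]
ft_force: [-0.7, -1.0, -0.0]
grip_width: 0.652
```

```bash
python3 - <<'E'
from h import *
d,s=shot("wrist","w1"); print(s["tool_pos"],s["time_s"],s["joint_positions"])
E
```

```text
[ 0.44114001 -0.26554452  0.22664907] 0.95 [-6.90680407e-01  3.23668162e-01  1.55138259e+00 -1.70192855e-04
  1.26662085e+00  6.18411295e-01]
```

View pics/w1.png

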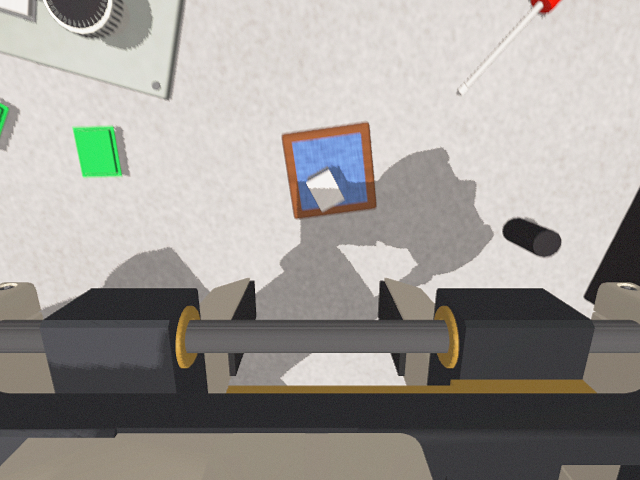

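The wrist view shows the pad at about (330,170) and the master's top at (325,190), turned relative to the pad. The comparator corner is at the upper left.

```bash
python3 - <<'E'
from h import *
d=load("w1");s=d["state"];W=cloud(d,s)
z=W[...,2]
print(W[190,325],W[150,340],W[250,500])
im=d["img"]
m=((z>0.060)&(z<0.075)).astype(np.uint8); m[:120]=0;m[230:]=0;m[:,:270]=0;m[:,390:]=0
P=W[m>0]; print(len(P),np.median(P,0))
r=cv2.minAreaRect(P[:,:2].astype(np.float32)*1000);print(r)
c,_=cv2.findContours(m,cv2.RETR_EXTERNAL,cv2.CHAIN_APPROX_NONE);c=max(c,key=cv2.contourArea)
Q=plane(d,c[:,0],0.068,s)[:,:2]*1000;r=cv2.minAreaRect(Q.astype(np.float32));print("contour",r);b=cv2.boxPoints(r);print(b)
# pad from colour
hsv=cv2.cvtColor(im,cv2.COLOR_RGB2HSV)
m2=((hsv[...,1]>90)).astype(np.uint8);m2[:110]=0;m2[230:]=0;m2[:,:270]=0;m2[:,390:]=0
c,_=cv2.findContours(m2,cv2.RETR_EXTERNAL,cv2.CHAIN_APPROX_NONE);c=max(c,key=cv2.contourArea)
Q=plane(d,c[:,0],0.012,s)[:,:2]*1000;r=cv2.minAreaRect(Q.astype(np.float32));print("pad",r);print(cv2.boxPoints(r))
cv2.imwrite("pics/w1c.png",cv2.resize(im[110:230,260:400],None,fx=5,fy=5)[:,:,::-1])
E
```

```text
[ 0.47305779 -0.26435732  0.06846173] [ 0.50940214 -0.27145811  0.01280425] [ 0.45035372 -0.47939684 -0.00048399]
921 [ 0.47199411 -0.26497197  0.068244  ]
((471.5091247558594, -265.28302001953125), (30.276294708251953, 24.234251022338867), 43.51647186279297)
contour ((471.79302978515625, -265.0889587402344), (30.728498458862305, 24.184463500976562), 43.50551986694336)
[[ 452.32465 -266.89548]
 [ 468.97382 -284.43668]
 [ 491.2614  -263.28244]
 [ 474.61224 -245.74124]]
pad ((485.47735595703125, -267.470947265625), (87.34579467773438, 88.56813049316406), 22.760740280151367)
[[ 428.07254 -243.53168]
 [ 462.3381  -325.20288]
 [ 542.8822  -291.41022]
 [ 508.6166  -209.73901]]
```

View pics/w1c.png

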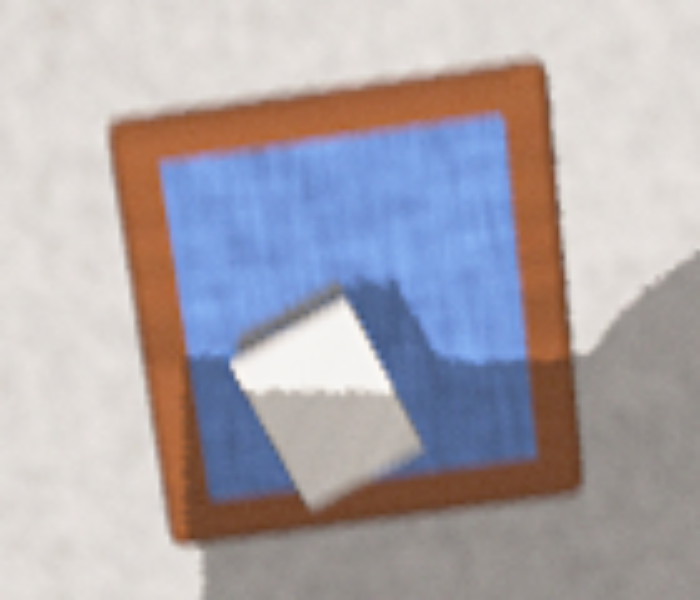

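Request:
send_rows --pt "4 0 0" --pt "4 0 0" --pt "4 0 0" --pt "4 0 0" --pt "4 0 0" --pt "4 0 0" --pt "4 0 0" --pt "3 0 0" --turn '[8.5, 8.5, 8.5, 8.5, 8.5, 8.5, 8.5, 8.5]' --gripper '[60, 60, 60, 60, 60, 60, 60, 60]'

```text
time_s: 1.8
tool_pos: [0.4708, -0.2672, 0.2264]
eef_rot: [-0.706, 0.041, -0.041, 0.706]
ft_force: [-0.1, 0.2, -0.1]
grip_width: 0.656
```

Request:
send_rows --pt "0 0 -10" --pt "0 0 -15" --pt "0 0 -15" --pt "0 0 -15" --pt "0 0 -15" --pt "0 0 -15" --pt "0 0 -5" --pt "0 0 0" --turn '[8.5, 8.5, 8.5, 8.5, 8.5, 8, 0, 0]' --gripper '[60, 60, 60, 60, 60, 60, 60, 60]'

```text
time_s: 2.6
tool_pos: [0.4704, -0.267, 0.136]
eef_rot: [-0.657, -0.26, 0.261, 0.658]
ft_force: [-0.7, 0.1, 1.0]
grip_width: 0.654
```

```bash
cat > mst.py <<'E'
from h import *
import sys
tag,cx,cy=sys.argv[1],float(sys.argv[2]),float(sys.argv[3])
h=float(sys.argv[4]) if len(sys.argv)>4 else .068
d,s=shot("wrist",tag);W=cloud(d,s)
R=Ro.from_quat(s["eef_rot"]).as_matrix()
print("tcp",(s["tool_pos"]*1000).round(2),"yaw",np.degrees(np.arctan2(R[1,0],R[0,0])).round(2),"ty",R[:,1].round(4),s["time_s"],"j",s["joint_positions"].round(2),"f",s["ft_force"].round(1))
z=W[...,2]
m=((abs(z-h)<.006)&(np.hypot(W[...,0]-cx/1000,W[...,1]-cy/1000)<.03)).astype(np.uint8)
c,_=cv2.findContours(m,cv2.RETR_EXTERNAL,cv2.CHAIN_APPROX_NONE);c=max(c,key=cv2.contourArea)
Q=plane(d,c[:,0],h,s)[:,:2]*1000;r=cv2.minAreaRect(Q.astype(np.float32));print(r,"z",np.median(z[m>0]),"npix",m.sum())
E
python3 mst.py w2 472 -265
```

```text
tcp [ 470.4  -266.97  136.04] yaw 43.28 ty [-0.0014  0.0012 -1.    ] 2.6 j [-0.66  0.46  1.61  0.    1.07 -1.41] f [-0.7  0.1  1. ]
((470.1809387207031, -264.7161560058594), (29.739261627197266, 25.376346588134766), 43.2978630065918) z 0.06808140998935311 npix 1595
```

View pics/w2.png

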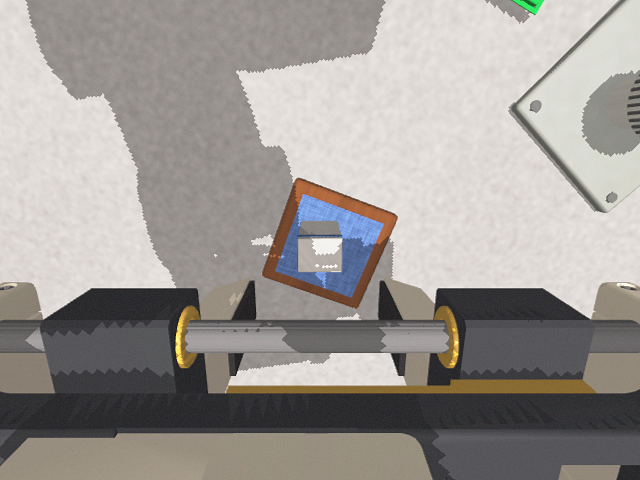

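The master's top is seen at about (321,253), square to the jaws, and it measures (471,-265). Next I descend and grasp.

Request:
send_rows --pt "0.5 2 -25" --pt "0 0 -25" --pt "0 0 -25" --pt "0 0 -20" --pt "0 0 -8" --pt "0 0 0" --pt "0 0 0" --pt "0 0 0" --turn '[0, 0, 0, 0, 0, 0, 0, 0]' --gripper '[60, 60, 60, 60, 60, 50, 20, 20]'

```text
time_s: 3.45
tool_pos: [0.4722, -0.2657, 0.0351]
eef_rot: [0.658, 0.262, -0.261, -0.656]
ft_force: [-0.4, -0.1, -0.0]
grip_width: 0.442
```

Request:
send_rows --pt "0 0 0" --pt "0 0 0" --pt "0 0 0" --turn '[0, 0, 0]' --gripper '[20, 20, 20]'

```text
time_s: 3.75
tool_pos: [0.4719, -0.2655, 0.0346]
eef_rot: [0.657, 0.262, -0.262, -0.656]
ft_force: [-0.3, 0.3, 5.2]
grip_width: 0.326
```

Request:
send_rows --pt "0 0 20" --pt "0 0 40" --pt "10 25 40" --pt "15 40 40" --pt "20 40 25" --pt "20 40 0" --pt "20 40 0" --pt "8 20 0" --turn '[0, -6, -6, -6, -6, -6, -6, 0]' --gripper '[20, 20, 20, 20, 20, 20, 20, 20]'

```text
time_s: 4.55
tool_pos: [0.5624, -0.0634, 0.1919]
eef_rot: [-0.705, -0.046, 0.046, 0.706]
ft_force: [0.2, -1.2, -3.5]
grip_width: 0.325
```

Request:
send_rows --pt "0 0 0" --pt "0 0 0" --pt "0 0 0" --turn '[0, 0, 0]' --gripper '[20, 20, 20]'

```text
time_s: 4.85
tool_pos: [0.5612, -0.0677, 0.1919]
eef_rot: [0.706, 0.046, -0.046, -0.706]
ft_force: [0.1, -0.3, -3.8]
grip_width: 0.325
```

```bash
python3 - <<'E'
from h import *
d,s=shot("wrist","w3"); R=Ro.from_quat(s["eef_rot"]).as_matrix()
print(s["tool_pos"]*1000,s["time_s"],s["joint_positions"],np.degrees(np.arctan2(R[1,0],R[0,0])),s["ft_force"])
E
```

```text
[561.17083679 -67.68830432 191.86007338] 4.85 [-2.55409828e-01  4.44743406e-01  1.46455432e+00 -3.90427185e-04
  1.23333497e+00 -3.85483691e-01] 7.4601024388522195 [ 0.05957455 -0.25019203 -3.81528969]
```

View pics/w3.png

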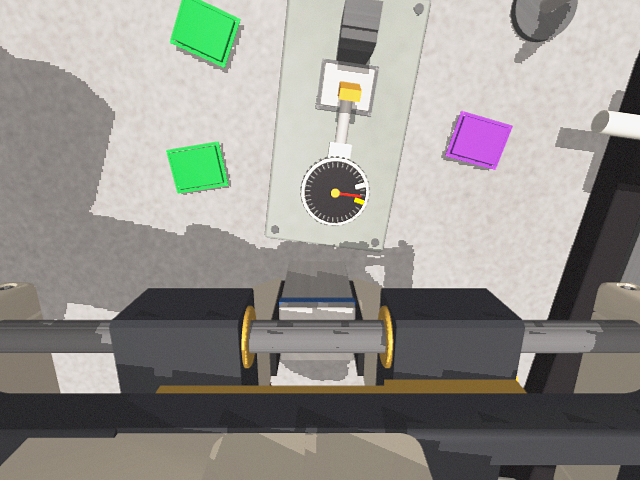

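The view shows the dial at (335,190), the platen with its dark frame at (347,87), the brass shoe at (349,91) and the anvil at (360,30). The needle lies along +x. I'll measure the frame, hub and base edges.

```bash
cat > comp.py <<'E'
from h import *
import sys
d=load(sys.argv[1]);s=d["state"];W=cloud(d,s);z=W[...,2];im=d["img"]
hsv=cv2.cvtColor(im,cv2.COLOR_RGB2HSV)
# base: height mask
m=((z>0.007)&(z<0.016)&(hsv[...,1]<60)).astype(np.uint8);m[:,:255]=0;m[:,440:]=0;m[262:]=0
m=cv2.morphologyEx(m,cv2.MORPH_OPEN,np.ones((3,3)))
pts=[]
E1=[];E2=[]
for v in range(40,225,2):
    u=np.nonzero(m[v])[0]
    if len(u)>20: E1.append((u[0],v));E2.append((u[-1],v))
for E in (E1,E2):
    Q=plane(d,E,0.012,s)[:,:2]*1000
    l=cv2.fitLine(Q.astype(np.float32),cv2.DIST_HUBER,0,.01,.01).ravel()
    print("edge dir",np.degrees(np.arctan2(l[1],l[0]))%180,l[2:], "len",len(Q))
# dial: height mask
m=((z>0.054)&(z<0.068)).astype(np.uint8);m[:140]=0;m[240:]=0;m[:,:280]=0;m[:,400:]=0
c,_=cv2.findContours(m,cv2.RETR_EXTERNAL,cv2.CHAIN_APPROX_NONE);c=max(c,key=cv2.contourArea)
Q=plane(d,c[:,0],0.060,s)[:,:2]*1000
# rim upper edge circle; hull
print("dial circle",cv2.minEnclosingCircle(Q.astype(np.float32)), "ellipse",cv2.fitEllipse(Q.astype(np.float32)))
y=cv2.inRange(hsv,(15,150,150),(30,255,255));
def cen(mask,box,h,n):
    mm=np.zeros_like(mask);u0,v0,u1,v1=box;mm[v0:v1,u0:u1]=mask[v0:v1,u0:u1]
    k,lab,st,ce=cv2.connectedComponentsWithStats(mm)
    for i in range(1,k):
        if st[i,4]>3: print(n,st[i,4],ce[i].round(1),(plane(d,ce[i],h,s)[0]*1000).round(1))
bx=(295,150,375,230)
cen(y,bx,.062,"yellow/hub")
r=cv2.inRange(hsv,(0,150,120),(8,255,255));cen(r,bx,.062,"red")
cv2.imwrite("pics/%s_c.png"%sys.argv[1],cv2.resize(im[0:240,270:430],None,fx=2.5,fy=2.5,interpolation=2)[:,:,::-1])
cv2.imwrite("pics/%s_d.png"%sys.argv[1],cv2.resize(im[150:230,295:375],None,fx=7,fy=7,interpolation=2)[:,:,::-1])
cv2.imwrite("pics/%s_p.png"%sys.argv[1],cv2.resize(im[45:130,300:390],None,fx=7,fy=7,interpolation=2)[:,:,::-1])
E
python3 comp.py w3
```

```text
edge dir 89.808014 [511.45334   7.03194] len 93
edge dir 89.743065 [629.61316   28.674234] len 93
dial circle ((570.4450073242188, -32.016029357910156), 28.700786590576172) ellipse ((570.4348754882812, -32.088539123535156), (55.586181640625, 55.6574821472168), 28.384458541870117)
yellow/hub 64 [334.8 192.6] [570.8 -32.6  62. ]
yellow/hub 52 [358.5 200.6] [591.  -36.5  62. ]
red 55 [349.6 194.5] [583.  -32.5  62. ]
```

```bash
cd pics; python3 -c "
import cv2,numpy as np
a=cv2.imread('w3_d.png');b=cv2.imread('w3_p.png');h=max(a.shape[0],b.shape[0]);f=lambda x:cv2.copyMakeBorder(x,0,h-x.shape[0],0,0,0)
cv2.imwrite('w3_dp.png',cv2.resize(np.hstack([f(a),f(b)]),None,fx=.66,fy=.66))"
```

```text
(no output)
```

View pics/w3_dp.png

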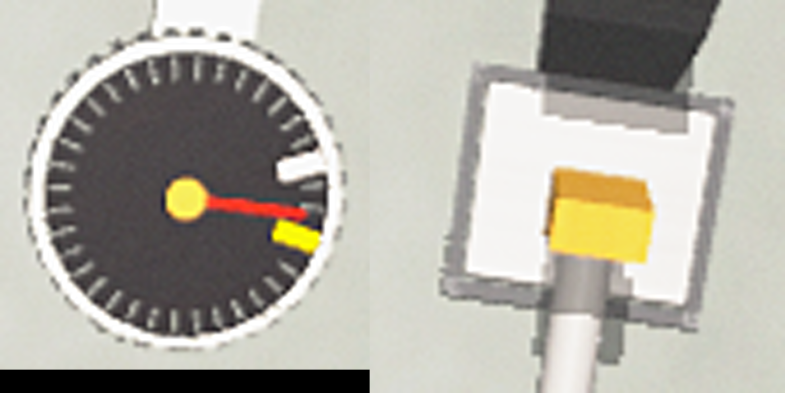

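```bash
python3 - <<'E'
from h import *
d=load("w3");s=d["state"];W=cloud(d,s);z=W[...,2]
Q=plane(d,[(322.7,59.1),(378.6,66.6),(370.8,115.3),(315.6,107.8)],.012,s)*1000
print(Q.round(1),Q.mean(0).round(1))
a=Q[1]-Q[0];b=Q[2]-Q[3];print(np.degrees(np.arctan2(a[1],a[0])),np.degrees(np.arctan2(b[1],b[0])),np.linalg.norm(a),np.linalg.norm(Q[0]-Q[3]))
R=Ro.from_quat(s["eef_rot"]).as_matrix()
T=((W-s["tool_pos"])@R)*1000   # tool coords
sel=np.s_[270:320,275:360]
P=T[sel].reshape(-1,3); ok=np.isfinite(P[:,0])&(abs(P[:,0])<14.5)
for v in range(262,345,6): print(v,[T[v,u].round(1).tolist() for u in (300,316,332)])
E
```

```text
[[547.   74.2  12. ]
 [596.2  74.6  12. ]
 [596.3  34.2  12. ]
 [546.1  34.   12. ]] [571.4  54.2  12. ]
0.5223717245033427 0.198754836458259 49.14642938113365 40.15066859624226
262 [[-9.3, 19.9, 11.9], [-0.8, 18.9, 12.2], [7.7, 19.6, 12.0]]
268 [[-8.9, 10.6, 11.9], [-0.8, 10.1, 12.1], [7.3, 9.8, 12.2]]
274 [[-8.5, 2.2, 11.9], [-0.7, 1.7, 12.1], [7.0, 1.7, 12.1]]
280 [[-8.1, -5.7, 12.0], [-0.7, -7.1, 12.6], [6.7, -6.2, 12.2]]
286 [[-7.8, -12.6, 11.9], [-0.7, -12.6, 11.9], [6.4, -13.5, 12.3]]
292 [[-7.5, -19.4, 12.0], [-0.7, -19.2, 12.0], [6.1, -19.1, 11.9]]
298 [[-7.2, -26.2, 12.4], [-0.7, -25.5, 12.1], [5.8, -26.2, 12.4]]
304 [[-7.0, -30.4, 11.8], [-0.7, -30.1, 11.6], [5.6, -31.3, 12.2]]
310 [[-6.9, -33.0, 10.5], [-0.6, -32.9, 10.4], [5.6, -33.7, 10.8]]
316 [[-6.9, -33.7, 8.3], [-0.6, -34.7, 8.8], [5.6, -33.1, 7.9]]
322 [[-4.4, -80.4, 31.2], [-0.5, -80.3, 31.1], [3.4, -79.9, 30.9]]
328 [[-4.4, -81.2, 30.0], [-0.5, -82.8, 30.9], [3.4, -81.1, 30.0]]
334 [[-4.4, -82.1, 28.9], [-0.5, -83.2, 29.6], [3.3, -83.3, 29.6]]
340 [[-4.3, -83.9, 28.3], [-0.5, -83.5, 28.1], [3.3, -84.8, 28.9]]
```

```bash
python3 - <<'E'
from h import *
d=load("w3");s=d["state"];W=cloud(d,s)*1000
for u in (347,355,365):
  print(u,[(v,W[v,u].round(0).astype(int).tolist()) for v in list(range(2,130,5))])
for u in (300,335): print(u,[(v,W[v,u].round(0).astype(int).tolist()) for v in range(222,256,3)])
E
```

```text
347 [(2, [560, 101, 67]), (7, [560, 97, 69]), (12, [561, 95, 66]), (17, [561, 91, 70]), (22, [562, 89, 67]), (27, [562, 86, 65]), (32, [563, 82, 67]), (37, [563, 79, 68]), (42, [564, 77, 63]), (47, [565, 76, 57]), (52, [566, 75, 45]), (57, [567, 75, 29]), (62, [568, 75, 12]), (67, [569, 69, 19]), (72, [569, 66, 18]), (77, [570, 62, 18]), (82, [569, 54, 43]), (87, [568, 47, 64]), (92, [569, 43, 67]), (97, [569, 40, 66]), (102, [571, 39, 40]), (107, [572, 36, 41]), (112, [573, 32, 40]), (117, [573, 28, 39]), (122, [574, 24, 37]), (127, [575, 20, 38])]
355 [(2, [565, 101, 69]), (7, [566, 98, 69]), (12, [566, 95, 69]), (17, [567, 92, 67]), (22, [567, 89, 69]), (27, [568, 86, 67]), (32, [568, 83, 67]), (37, [569, 80, 67]), (42, [569, 77, 66]), (47, [570, 76, 59]), (52, [572, 75, 48]), (57, [573, 75, 34]), (62, [575, 75, 15]), (67, [575, 70, 19]), (72, [576, 66, 19]), (77, [577, 63, 18]), (82, [577, 59, 17]), (87, [575, 49, 58]), (92, [575, 44, 67]), (97, [575, 41, 68]), (102, [580, 43, 18]), (107, [581, 39, 18]), (112, [582, 35, 12]), (117, [583, 31, 11]), (122, [583, 27, 14]), (127, [584
[... 429 characters left out ...]
 18]), (102, [589, 44, 18]), (107, [589, 40, 18]), (112, [590, 36, 13]), (117, [591, 32, 11]), (122, [592, 28, 12]), (127, [593, 24, 13])]
300 [(222, [544, -72, 12]), (225, [545, -75, 12]), (228, [545, -78, 12]), (231, [546, -81, 13]), (234, [546, -85, 10]), (237, [546, -87, 13]), (240, [547, -91, 11]), (243, [547, -97, -1]), (246, [547, -100, 0]), (249, [548, -103, 0]), (252, [548, -106, 1]), (255, [548, -110, 1])]
335 [(222, [575, -57, 61]), (225, [579, -71, 12]), (228, [579, -73, 13]), (231, [580, -77, 12]), (234, [580, -80, 12]), (237, [581, -83, 13]), (240, [581, -86, 13]), (243, [582, -89, 12]), (246, [582, -92, 11]), (249, [583, -98, 1]), (252, [584, -102, 1]), (255, [585, -105, -1])]
```

View pics/w3_c.png

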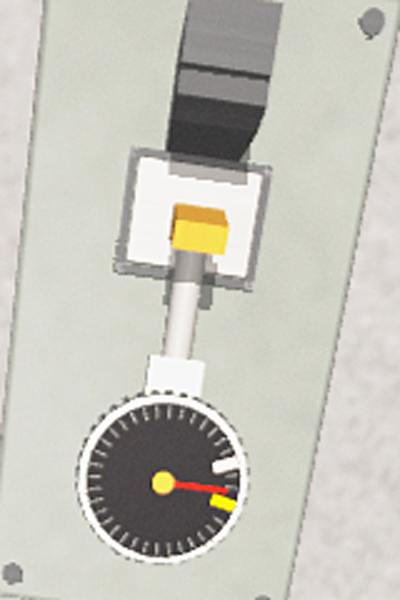

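The anvil face is at y≈75, the shoe at about 54 and the hub at (570.5,-32.2). These agree on a slot at about (571,62.8) with comparator yaw -0.2°. The platen reads z≈18.5. The master is centred in the jaws, with its bottom about 22.5 mm below the TCP.

Request:
send_rows --pt "2 20 0" --pt "2 30 0" --pt "2 30 0" --pt "2 30 -10" --pt "2 19 -20" --pt "0 0 -25" --pt "0 0 -22" --pt "0 0 -10" --turn '[-2, -2, -2, -1.7, 0, 0, 0, 0]' --gripper '[20, 20, 20, 20, 20, 20, 20, 20]'

```text
time_s: 5.7
tool_pos: [0.5705, 0.0612, 0.1032]
eef_rot: [0.707, -0.003, 0.0, -0.707]
ft_force: [0.3, -0.6, -3.4]
grip_width: 0.325
```

Request:
send_rows --pt "0 0 0" --pt "0 0 0" --pt "0 0 0" --turn '[0, 0, 0]' --gripper '[20, 20, 20]'

```text
time_s: 6.0
tool_pos: [0.5727, 0.0617, 0.1067]
eef_rot: [0.707, -0.001, 0.002, -0.707]
ft_force: [-0.2, -0.6, -4.3]
grip_width: 0.328
```

```bash
python3 - <<'E'
from h import *
d,s=shot("wrist","w4"); R=Ro.from_quat(s["eef_rot"]).as_matrix()
print(s["tool_pos"]*1000,s["time_s"],np.degrees(np.arctan2(R[1,0],R[0,0])),s["ft_force"],R[:,1])
d,s=shot("side","s4");d,s=shot("scene","c4")
cv2.imwrite("pics/s4c.png",cv2.resize(d["img"][200:320,260:420],None,fx=5,fy=5)[:,:,::-1])
W=cloud(load("w4"),load("w4")["state"])*1000
for u in (300,318,335): print([(v,W[v,u].round(0).astype(int).tolist()) for v in range(180,330,12)])
E
```

```text
[572.65090279  61.65423699 106.69225265] 6.0 -0.23850945051640673 [-0.1662194  -0.64973011 -4.25633679] [ 2.62634211e-03 -7.12324907e-05 -9.99996549e-01]
[(180, [561, 109, 13]), (192, [562, 105, 41]), (204, [563, 102, 69]), (216, [563, 95, 69]), (228, [563, 88, 68]), (240, [563, 81, 68]), (252, [560, 58, 19]), (264, [564, 74, 91]), (276, [564, 74, 108]), (288, [565, 74, 123]), (300, [565, 73, 133]), (312, [566, 72, 140]), (324, [568, 92, 187])]
[(180, [574, 109, 12]), (192, [573, 104, 41]), (204, [573, 102, 69]), (216, [573, 95, 69]), (228, [573, 88, 68]), (240, [573, 80, 67]), (252, [573, 57, 18]), (264, [573, 73, 90]), (276, [573, 74, 108]), (288, [573, 74, 122]), (300, [573, 74, 134]), (312, [573, 72, 141]), (324, [573, 92, 187])]
[(180, [586, 109, 12]), (192, [584, 105, 42]), (204, [583, 101, 68]), (216, [583, 95, 68]), (228, [583, 88, 68]), (240, [583, 80, 66]), (252, [586, 57, 18]), (264, [582, 74, 91]), (276, [581, 74, 107]), (288, [580, 74, 123]), (300, [-9223372036854775808, -9223372036854775808, -9223372036854775808]), (312, [579, 72, 141]), (324, [577, 93, 188])]<stdin>:7: RuntimeWarning: invalid value encountered in cast
```

View pics/w4.png

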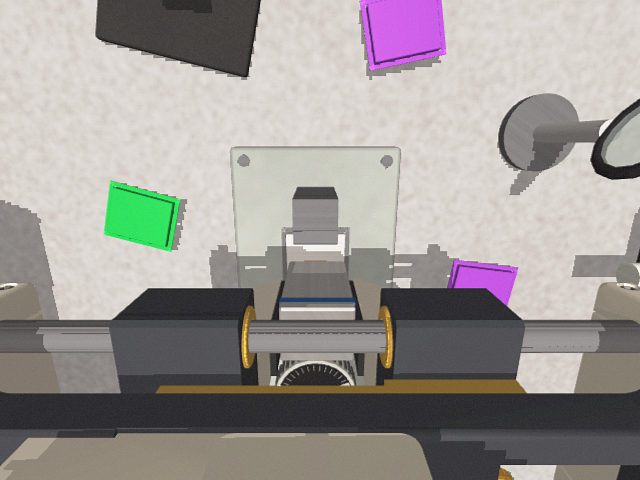

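View pics/s4c.png

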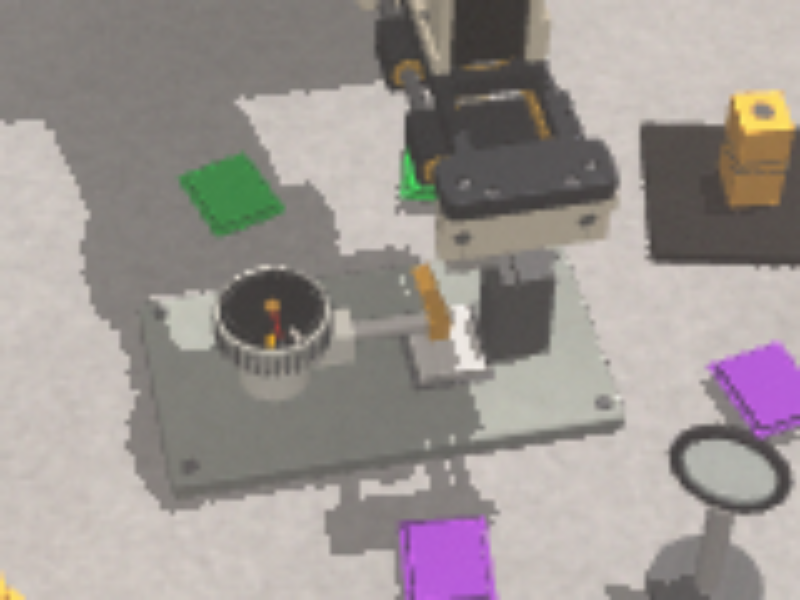

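Request:
send_rows --pt "-1 0 -10" --pt "0 0 -10" --pt "0 0 -5" --pt "0 0 -3" --pt "0 0 -2" --pt "0 0 -2" --pt "0 0 -2" --pt "0 0 -2" --turn '[0, 0, 0, 0, 0, 0, 0, 0]' --gripper '[20, 20, 20, 20, 20, 20, 20, 20]'

```text
time_s: 6.95
tool_pos: [0.5715, 0.0625, 0.07]
eef_rot: [-0.707, 0.0, -0.002, 0.707]
ft_force: [0.0, 4.3, 2.1]
grip_width: 0.326
```

Request:
send_rows --pt "0 0 -2" --pt "0 0 -2" --pt "0 0 -2" --pt "0 0 -2" --pt "0 0 -2" --pt "0 0 -2" --turn '[0, 0, 0, 0, 0, 0]' --gripper '[20, 20, 20, 20, 20, 20]'

```text
time_s: 7.55
tool_pos: [0.5703, 0.0624, 0.0567]
eef_rot: [-0.707, 0.002, -0.001, 0.707]
ft_force: [0.6, 5.6, -0.7]
grip_width: 0.324
```

Request:
send_rows --pt "0 0 -2" --pt "0 0 -2" --pt "0 0 -2" --pt "0 0 -2" --pt "0 0 -1" --turn '[0, 0, 0, 0, 0]' --gripper '[20, 20, 20, 20, 20]'

```text
time_s: 8.05
tool_pos: [0.5702, 0.0624, 0.0475]
eef_rot: [-0.707, 0.002, -0.001, 0.707]
ft_force: [-0.2, 5.5, -0.4]
grip_width: 0.328
```

Request:
send_rows --pt "0 0 -1" --pt "0 0 -1" --turn '[0, 0]' --gripper '[20, 20]'

```text
time_s: 8.25
tool_pos: [0.5702, 0.0624, 0.0456]
eef_rot: [-0.707, 0.002, -0.001, 0.707]
ft_force: [-0.5, 5.6, -0.4]
grip_width: 0.324
```

Request:
send_rows --pt "0 0 -1" --pt "0 0 -1" --turn '[0, 0]' --gripper '[20, 20]'

```text
time_s: 8.45
tool_pos: [0.5702, 0.0624, 0.0436]
eef_rot: [-0.707, 0.002, -0.001, 0.707]
ft_force: [0.4, 5.1, -1.0]
grip_width: 0.325
```

Request:
send_rows --pt "0 0 -1" --turn '[0]' --gripper '[20]'

```text
time_s: 8.55
tool_pos: [0.5702, 0.0624, 0.0427]
eef_rot: [-0.707, 0.002, -0.001, 0.707]
ft_force: [0.1, 4.4, -1.1]
grip_width: 0.324
```

Request:
send_rows --pt "0 0 -1" --turn '[0]' --gripper '[20]'

```text
time_s: 8.65
tool_pos: [0.5702, 0.0624, 0.0417]
eef_rot: [-0.707, 0.002, -0.001, 0.707]
ft_force: [-0.2, 5.5, -0.5]
grip_width: 0.325
```

Request:
send_rows --pt "0 0 -0.5" --turn '[0]' --gripper '[20]'

```text
time_s: 8.75
tool_pos: [0.5702, 0.0624, 0.0411]
eef_rot: [-0.707, 0.002, -0.001, 0.707]
ft_force: [-0.0, 4.8, -0.5]
grip_width: 0.327
```

Request:
send_rows --pt "0 0 -0.5" --turn '[0]' --gripper '[20]'

```text
time_s: 8.85
tool_pos: [0.5702, 0.0624, 0.0406]
eef_rot: [-0.707, 0.002, -0.001, 0.707]
ft_force: [0.3, 4.8, 0.1]
grip_width: 0.327
```

Request:
send_rows --pt "0 0 -0.5" --pt "0 0 -0.5" --turn '[0, 0]' --gripper '[20, 20]'

```text
time_s: 9.05
tool_pos: [0.5702, 0.0624, 0.04]
eef_rot: [-0.707, 0.002, -0.001, 0.707]
ft_force: [-2.2, 6.2, 3.8]
grip_width: 0.327
```

Request:
send_rows --pt "0 0 -0.5" --turn '[0]' --gripper '[20]'

```text
time_s: 9.15
tool_pos: [0.5703, 0.0624, 0.0398]
eef_rot: [-0.707, 0.002, -0.001, 0.707]
ft_force: [-2.2, 4.6, 5.3]
grip_width: 0.32
```

Request:
send_rows --pt "0 0 -0.5" --turn '[0]' --gripper '[20]'

```text
time_s: 9.25
tool_pos: [0.5702, 0.0624, 0.0395]
eef_rot: [-0.707, 0.002, -0.001, 0.707]
ft_force: [-2.6, 4.5, 7.7]
grip_width: 0.324
```

Request:
send_rows --pt "0 0.5 0" --turn '[0]' --gripper '[20]'

```text
time_s: 9.35
tool_pos: [0.5702, 0.0625, 0.0395]
eef_rot: [0.707, -0.001, 0.001, -0.707]
ft_force: [-2.9, 1.6, 5.3]
grip_width: 0.325
```

Request:
send_rows --pt "0 0.5 0" --turn '[0]' --gripper '[20]'

```text
time_s: 9.45
tool_pos: [0.5702, 0.0626, 0.0395]
eef_rot: [0.707, -0.001, 0.001, -0.707]
ft_force: [-1.6, -0.1, 5.1]
grip_width: 0.324
```

Request:
send_rows --pt "0 0.5 0" --turn '[0]' --gripper '[20]'

```text
time_s: 9.55
tool_pos: [0.5702, 0.0626, 0.0395]
eef_rot: [0.708, -0.001, 0.001, -0.706]
ft_force: [-2.5, -2.3, 4.9]
grip_width: 0.327
```

Request:
send_rows --pt "0 -0.4 -0.5" --turn '[0]' --gripper '[20]'

```text
time_s: 9.65
tool_pos: [0.5703, 0.0626, 0.0392]
eef_rot: [0.707, -0.002, 0.001, -0.707]
ft_force: [-3.3, 2.2, 9.2]
grip_width: 0.323
```

Request:
send_rows --pt "0 0 -0.7" --turn '[0]' --gripper '[20]'

```text
time_s: 9.75
tool_pos: [0.5703, 0.0626, 0.0389]
eef_rot: [0.707, -0.001, 0.001, -0.707]
ft_force: [-4.2, 1.1, 12.8]
grip_width: 0.321
```

Request:
send_rows --pt "0 0 -0.7" --turn '[0]' --gripper '[20]'

```text
time_s: 9.85
tool_pos: [0.5703, 0.0625, 0.0385]
eef_rot: [0.708, -0.001, 0.001, -0.707]
ft_force: [-5.8, 0.5, 15.7]
grip_width: 0.33
```

Request:
send_rows --pt "0 0 0" --pt "0 0 0" --pt "0 0 0" --pt "0 0 0" --turn '[0, 0, 0, 0]' --gripper '[20, 20, 20, 20]'

```text
time_s: 10.25
tool_pos: [0.5703, 0.0626, 0.0385]
eef_rot: [0.707, -0.001, 0.001, -0.707]
ft_force: [-5.4, 0.8, 13.2]
grip_width: 0.327
```

```bash
python3 - <<'E'
from h import *
d,s=shot("scene","c5")
cv2.imwrite("pics/c5c.png",cv2.resize(d["img"][200:320,260:420],None,fx=5,fy=5)[:,:,::-1])
E
```

```text
(no output)
```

View pics/c5c.png

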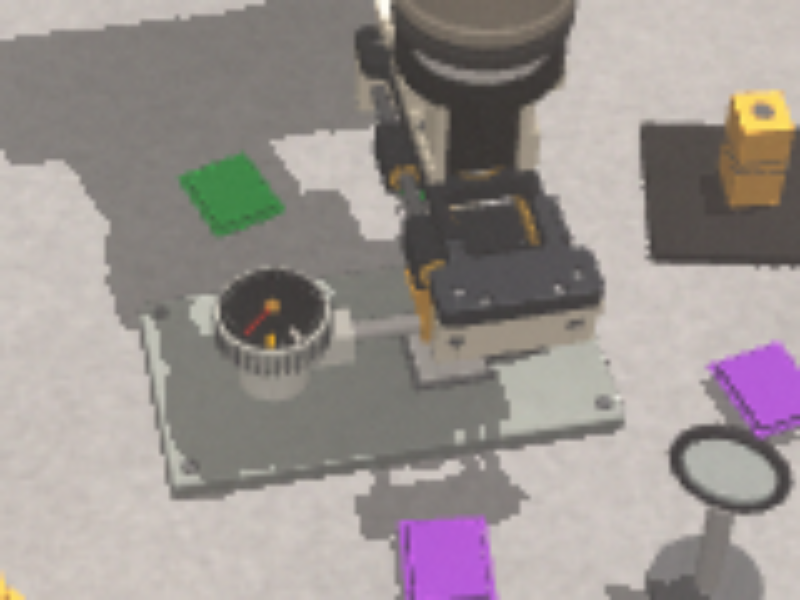

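The needle has swung clockwise (tip at about (248,332) in the crop) and the press held at about 14 N. Now I release and rise.

Request:
send_rows --pt "0 0 0" --pt "0 0 0" --pt "0 0 5" --pt "0 0 15" --pt "0 0 30" --pt "0 0 40" --pt "0 -30 40" --pt "0 -45 20" --turn '[0, 0, 0, 0, 0, 0, 0, 0]' --gripper '[50, 50, 50, 50, 60, 80, 80, 80]'

```text
time_s: 11.1
tool_pos: [0.572, -0.0112, 0.1913]
eef_rot: [0.707, 0.002, 0.002, -0.707]
ft_force: [1.7, -0.0, -0.2]
grip_width: 0.837
```

Request:
send_rows --pt "0 -35 0" --pt "0 -15 0" --pt "0 0 0" --pt "0 0 0" --pt "0 0 0" --turn '[0, 0, 0, 0, 0]' --gripper '[80, 80, 80, 80, 80]'

```text
time_s: 11.6
tool_pos: [0.5705, -0.0603, 0.1869]
eef_rot: [-0.707, 0.001, -0.0, 0.707]
ft_force: [-0.8, 0.2, -0.0]
grip_width: 0.874
```

```bash
cat > dial.py <<'E'
from h import *
import sys
tag=sys.argv[1]
d,s=shot("wrist",tag) if len(sys.argv)<3 else (load(tag),load(tag)["state"])
W=cloud(d,s);z=W[...,2];im=d["img"]
R=Ro.from_quat(s["eef_rot"]).as_matrix()
print((s["tool_pos"]*1000).round(1),s["time_s"],"yaw",np.degrees(np.arctan2(R[1,0],R[0,0])).round(2),"f",s["ft_force"].round(1),"j6",s["joint_positions"][5])
c=proj(d,[.5705,-.0322,.061],s)[0]
if True:
    hx,hy=c
    hsv=cv2.cvtColor(im,cv2.COLOR_RGB2HSV)
    G=plane(d,np.stack(np.meshgrid(np.arange(640),np.arange(480)),-1).reshape(-1,2),.061,s).reshape(480,640,3)*1000
    near=np.hypot(G[...,0]-570.5,G[...,1]+32.2)
    y=(cv2.inRange(hsv,(15,130,130),(35,255,255))>0)&(near<27)
    r=(cv2.inRange(hsv,(0,130,90),(10,255,255))>0)|(cv2.inRange(hsv,(172,130,90),(180,255,255))>0)
    r&=near<27
    w=(hsv[...,1]<50)&(hsv[...,2]>215)&(near<24)
    hub=G[y&(near<7)][:,:2].mean(0); print("hub",hub.round(2))
    def ang(m,n):
        P=G[m][:,:2]-hub; k=P.mean(0); print(n,len(P),"r",np.hypot(*k).round(1),"clockwise rad from +x",round(-np.arctan2(k[1],k[0])-0.004,3))
    dist=np.hypot(G[...,0]-hub[0],G[...,1]-hub[1])
    ang(y&(dist>12),"yellow");ang(r&(dist>6),"red")
    k,lab,st,ce=cv2.connectedComponentsWithStats((w&(dist>10)&(dist<24)).astype(np.uint8))
    i=1+np.argmax(st[1:,4]); ang((lab==i)&(dist<23.5),"white"); print(st[1:,4])
u,v=int(c[0]),int(c[1])
cv2.imwrite(f"pics/{tag}_d.png",cv2.resize(im[max(v-50,0):v+50,u-65:u+65],None,fx=6,fy=6,interpolation=2)[:,:,::-1])
E
python3 dial.py w6; python3 dial.py w3 x
```

```text
[570.5 -60.3 186.9] 11.6 yaw -0.12 f [-0.8  0.2 -0. ] j6 -0.23716321135286803
hub [570.83 -32.78]
yellow 54 r 20.9 clockwise rad from +x 0.188
red 64 r 13.6 clockwise rad from +x 0.792
white 37 r 20.3 clockwise rad from +x -0.416
[38]
[561.2 -67.7 191.9] 4.85 yaw 7.46 f [ 0.1 -0.3 -3.8] j6 -0.3854836912408104
hub [570.87 -32.75]
yellow 53 r 20.7 clockwise rad from +x 0.184
red 57 r 13.7 clockwise rad from +x -0.004
white 36 r 20.2 clockwise rad from +x -0.419
[38]
```

View pics/w6.png

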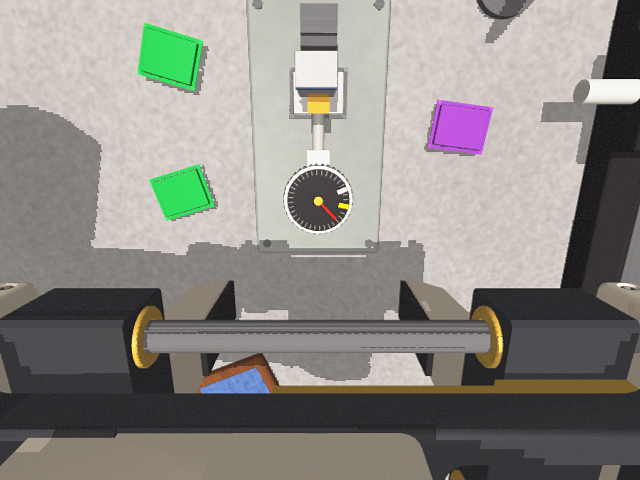

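View pics/w6_d.png

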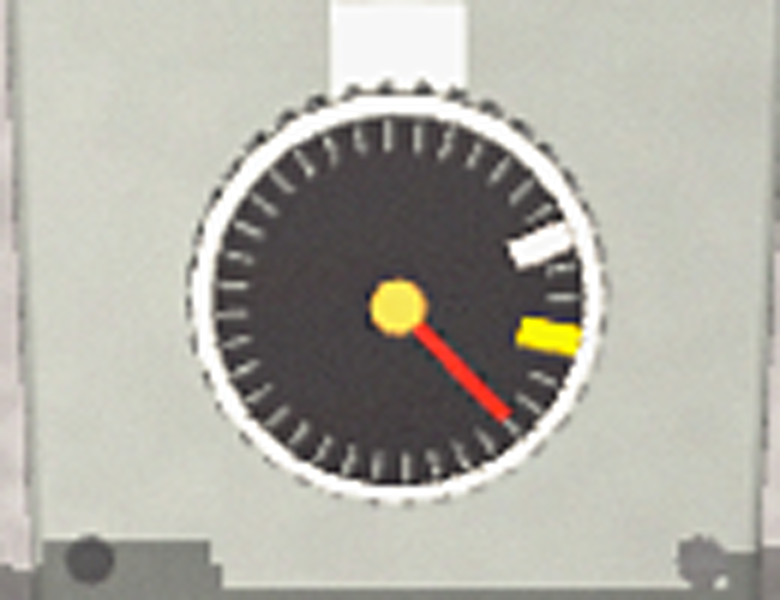

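Readings: needle at 0.79 rad (4 mm of retraction, so the master is seated), white at -0.416 and yellow at 0.188. The bezel must turn 1.208 rad clockwise, which is 69.2°. I'll pre-rotate +34.6° so the fingers stay clear of the stem, grip the rim, then turn -69.2°.

Request:
send_rows --pt "0 10 -20" --pt "0 10 -25" --pt "0 8 -25" --pt "0 0 -20" --pt "0 0 -15" --pt "0 0 0" --pt "0 0 0" --turn '[7, 7, 7, 7, 6.6, 0, 0]' --gripper '[80, 80, 80, 80, 80, 80, 80]'

```text
time_s: 12.35
tool_pos: [0.5709, -0.033, 0.0826]
eef_rot: [-0.676, -0.208, 0.208, 0.676]
ft_force: [-0.2, -0.9, 0.8]
grip_width: 0.871
```

```bash
python3 - <<'E'
from h import *
d,s=shot("wrist","w7");R=Ro.from_quat(s["eef_rot"]).as_matrix()
print(s["tool_pos"]*1000,np.degrees(np.arctan2(R[1,0],R[0,0])),s["time_s"])
W=cloud(d,s);T=((W-s["tool_pos"])@R)*1000
z=W[...,2]
m=((z>0.054)&(z<0.068)&(np.hypot(W[...,0]-.5705,W[...,1]+.0322)<.04)).astype(np.uint8)
c,_=cv2.findContours(m,cv2.RETR_EXTERNAL,cv2.CHAIN_APPROX_NONE);c=max(c,key=cv2.contourArea)
Q=plane(d,c[:,0],.060,s)*1000;print(cv2.minEnclosingCircle(Q[:,:2].astype(np.float32)),cv2.boundingRect(c))
E
```

```text
[570.85850569 -32.97356829  82.58413459] 34.2873430652375 12.35
((569.8671875, -31.4863338470459), 28.954849243164062) (266, 227, 104, 93)
```

View pics/w7.png

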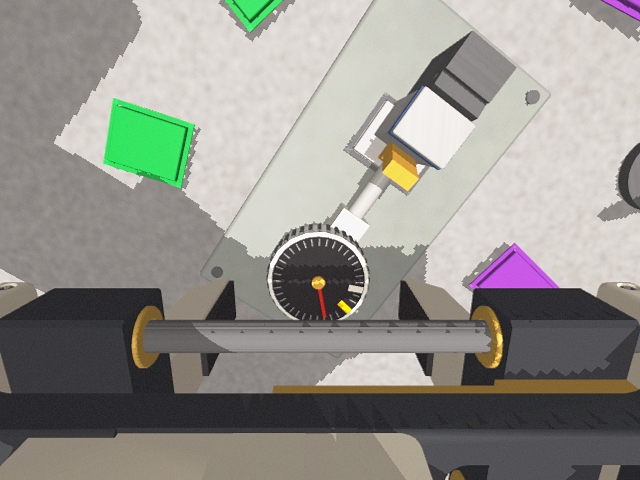

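The dial is centred between the open fingers at about (318,283). I descend and close.

Request:
send_rows --pt "0 0.5 -15" --pt "0 0 -20" --pt "0 0 -10" --pt "0 0 -4" --pt "0 0 0" --pt "0 0 0" --pt "0 0 0" --pt "0 0 0" --turn '[0, 0, 0, 0, 0, 0, 0, 0]' --gripper '[80, 80, 80, 80, 70, 60, 48, 48]'

```text
time_s: 13.2
tool_pos: [0.5717, -0.0331, 0.0342]
eef_rot: [0.676, 0.21, -0.208, -0.675]
ft_force: [1.7, 1.3, 1.5]
grip_width: 0.602
```

Request:
send_rows --pt "0 0 0" --pt "0 0 0" --turn '[0, 0]' --gripper '[48, 48]'

```text
time_s: 13.4
tool_pos: [0.5717, -0.0331, 0.0342]
eef_rot: [0.676, 0.21, -0.208, -0.675]
ft_force: [3.0, 2.5, 2.6]
grip_width: 0.602
```

Request:
send_rows --pt "0 0 0" --pt "0 0 0" --pt "0 0 0" --pt "0 0 0" --pt "0 0 0" --pt "0 0 0" --pt "0 0 0" --pt "0 0 0" --turn '[-4, -6, -6, -6, -6, -6, -6, -6]' --gripper '[48, 48, 48, 48, 48, 48, 48, 48]'

```text
time_s: 14.2
tool_pos: [0.5712, -0.0332, 0.0341]
eef_rot: [-0.703, 0.072, -0.073, 0.703]
ft_force: [1.0, 2.6, 4.6]
grip_width: 0.602
```

Request:
send_rows --pt "0 0 0" --pt "0 0 0" --pt "0 0 0" --pt "0 0 0" --pt "0 0 0" --pt "0 0 0" --pt "0 0 0" --pt "0 0 0" --turn '[-6, -6, -6, -4, -1.2, 0, 0, 0]' --gripper '[48, 48, 48, 48, 48, 48, 48, 48]'

```text
time_s: 15.0
tool_pos: [0.571, -0.0332, 0.0342]
eef_rot: [-0.675, 0.211, -0.212, 0.675]
ft_force: [0.6, 1.6, 5.8]
grip_width: 0.603
```

```bash
python3 - <<'E'
from station import env
from h import *
s=env.read_state();R=Ro.from_quat(s["eef_rot"]).as_matrix()
print(s["tool_pos"]*1000,np.degrees(np.arctan2(R[1,0],R[0,0])),s["ft_force"],s["ft_torque"])
E
```

```text
[571.00951677 -33.16141468  34.15641122] -34.80614557464934 [0.55173405 1.55300239 5.76412564] [ 0.40839571 -0.12894864 -0.06626412]
```

Request:
send_rows --pt "0 0 0" --pt "0 0 0" --pt "0 0 0" --pt "0 0 20" --pt "0 0 35" --pt "0 -8 40" --pt "0 -10 40" --pt "0 -9 18" --turn '[0, 0, 0, 0, 6, 8, 8, 8]' --gripper '[65, 80, 80, 80, 80, 80, 80, 80]'

```text
time_s: 15.8
tool_pos: [0.5719, -0.0611, 0.1902]
eef_rot: [0.707, -0.026, 0.029, -0.706]
ft_force: [1.0, -0.4, -0.3]
grip_width: 0.87
```

Request:
send_rows --pt "0 0 0" --pt "0 0 0" --pt "0 0 0" --turn '[4.6, 0, 0]' --gripper '[80, 80, 80]'

```text
time_s: 16.1
tool_pos: [0.5702, -0.0603, 0.1857]
eef_rot: [-0.707, 0.003, -0.002, 0.707]
ft_force: [-0.4, 0.2, 0.5]
grip_width: 0.872
```

```bash
python3 dial.py w8
```

```text
[570.2 -60.3 185.7] 16.1 yaw -0.34 f [-0.4  0.2  0.5] j6 -0.2329419714567393
hub [570.76 -32.82]
yellow 51 r 20.5 clockwise rad from +x 1.399
red 48 r 12.3 clockwise rad from +x 0.786
white 26 r 20.7 clockwise rad from +x 0.791
[26]
```

View pics/w8_d.png

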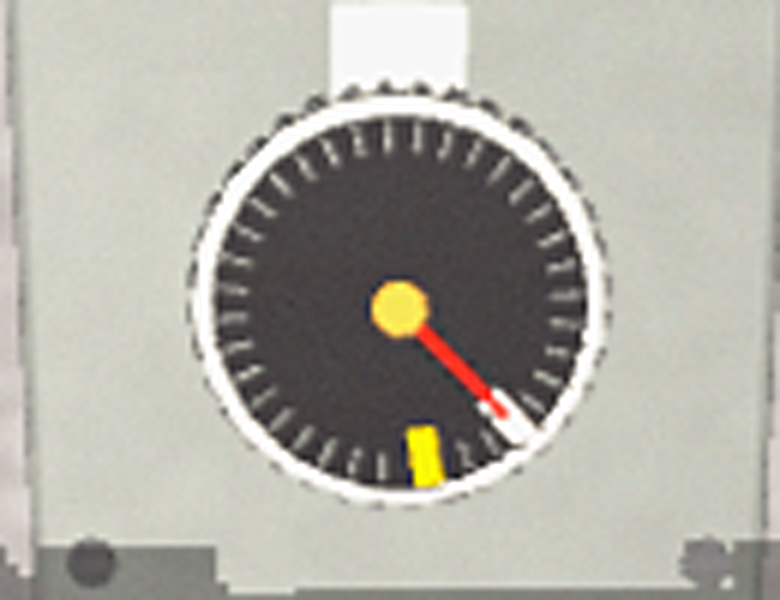

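The white mark (0.791) stands at the needle (0.786), with yellow at 1.399. Now I fetch the master from the slot.

Request:
send_rows --pt "0 15 0" --pt "0 35 0" --pt "0 40 0" --pt "0 27 0" --pt "0 6 -30" --pt "0 0 -25" --pt "0 0 0" --pt "0 0 0" --turn '[0, 0, 0, 0, 0, 0, 0, 0]' --gripper '[55, 55, 55, 55, 55, 55, 55, 55]'

```text
time_s: 16.95
tool_pos: [0.5706, 0.0634, 0.1314]
eef_rot: [-0.707, 0.002, -0.001, 0.707]
ft_force: [0.2, 1.0, 0.4]
grip_width: 0.601
```

```bash
python3 mst.py w9 571 63 0.074
```

```text
tcp [570.56  63.36 131.42] yaw -0.2 ty [-1.e-03  1.e-04 -1.e+00] 16.95 j [-0.02  0.52  1.52  0.    1.1  -0.02] f [0.2 1.  0.4]
((569.596435546875, 64.11893463134766), (25.15797233581543, 29.639711380004883), 88.76505279541016) z 0.0729968801642714 npix 2044
```

View pics/w9.png

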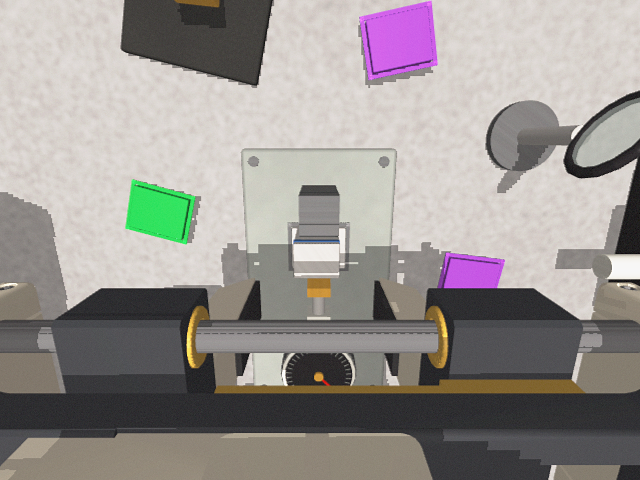

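The master stands at (316,255) between the fingers, against the anvil. I descend and grip.

Request:
send_rows --pt "0 -0.5 -25" --pt "0 0 -30" --pt "0 0 -25" --pt "0 0 -12" --pt "0 0 0" --pt "0 0 0" --pt "0 0 0" --pt "0 0 0" --turn '[0, 0, 0, 0, 0, 0, 0, 0]' --gripper '[55, 55, 55, 55, 50, 35, 20, 20]'

```text
time_s: 17.8
tool_pos: [0.5709, 0.0622, 0.0407]
eef_rot: [0.707, -0.001, 0.002, -0.707]
ft_force: [-8.0, -0.4, 6.0]
grip_width: 0.333
```

Request:
send_rows --pt "0 0 0" --pt "0 0 2" --pt "0 0 4" --pt "0 0 6" --pt "0 0 8" --pt "0 0 8" --pt "0 0 8" --turn '[0, 0, 0, 0, 0, 0, 0]' --gripper '[20, 20, 20, 20, 20, 20, 20]'

```text
time_s: 18.5
tool_pos: [0.5709, 0.0622, 0.0764]
eef_rot: [0.707, -0.001, 0.001, -0.707]
ft_force: [0.0, -0.5, -3.9]
grip_width: 0.326
```

Request:
send_rows --pt "0 0 25" --pt "0 0 40" --pt "0 -15 40" --pt "-10 -40 10" --pt "-12 -46 0" --pt "-12 -46 0" --pt "-12 -46 0" --pt "-12 -46 0" --turn '[0, 0, 0, 4, 4, 4, 4, 4]' --gripper '[20, 20, 20, 20, 20, 20, 20, 20]'

```text
time_s: 19.3
tool_pos: [0.5125, -0.1786, 0.1922]
eef_rot: [0.697, 0.124, -0.122, -0.696]
ft_force: [0.3, -0.5, -3.2]
grip_width: 0.325
```

Request:
send_rows --pt "-12 -45 0" --pt "-10 -35 -20" --pt "-6 -11 -35" --pt "0 0 -35" --pt "0 0 -25" --pt "0 0 0" --pt "0 0 0" --pt "0 0 0" --turn '[3, 0, 0, 0, 0, 0, 0, 0]' --gripper '[20, 20, 20, 20, 20, 20, 20, 20]'

```text
time_s: 20.1
tool_pos: [0.4861, -0.2686, 0.0777]
eef_rot: [0.694, 0.141, -0.139, -0.692]
ft_force: [-0.2, 0.1, -3.0]
grip_width: 0.327
```

```bash
python3 - <<'E'
from h import *
d,s=shot("wrist","w10");R=Ro.from_quat(s["eef_rot"]).as_matrix()
print(s["tool_pos"]*1000,np.degrees(np.arctan2(R[1,0],R[0,0])),s["ft_force"])
W=cloud(d,s);T=((W-s["tool_pos"])@R)*1000
for v in range(250,330,6): print(v,T[v,316].round(1),W[v,316].round(3))
E
```

```text
[ 486.11092312 -268.55772519   77.70479977] 22.819713258130964 [-0.22809829  0.09178853 -3.04013916]
250 [-0.9 65.1  4.7] [ 0.484 -0.265  0.013]
256 [-0.9 64.2  0.8] [ 0.485 -0.268  0.013]
262 [-0.8 18.3 12.6] [ 0.481 -0.257  0.059]
268 [-0.7  8.5 12.8] [ 0.481 -0.257  0.069]
274 [-0.7  1.  12.5] [ 0.481 -0.257  0.077]
280 [-0.7 -6.4 12.4] [ 0.481 -0.257  0.084]
286 [ -0.7 -13.8  12.5] [ 0.481 -0.257  0.091]
292 [ -0.7 -20.6  12.7] [ 0.481 -0.257  0.098]
298 [ -0.6 -25.6  12.2] [ 0.481 -0.257  0.103]
304 [ -0.6 -30.8  12.1] [ 0.481 -0.258  0.108]
310 [ -0.6 -33.4  10.8] [ 0.481 -0.259  0.111]
316 [ -0.6 -32.1   7.5] [ 0.483 -0.262  0.11 ]
322 [ -0.5 -79.3  30.7] [ 0.473 -0.24   0.157]
328 [ -0.5 -82.8  31. ] [ 0.473 -0.24   0.16 ]
```

View pics/w10.png

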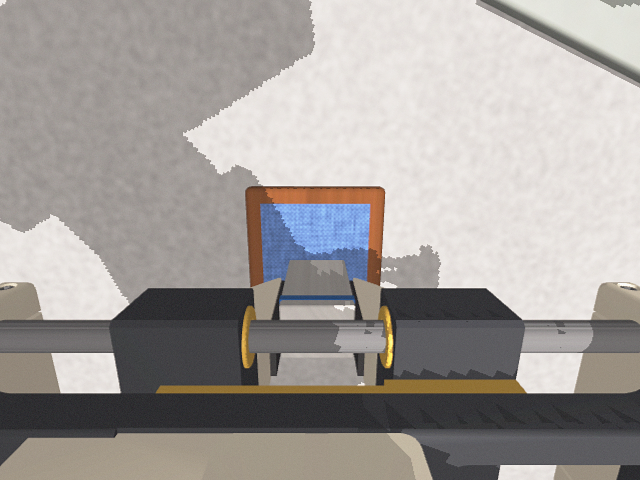

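The master hangs upright over the middle of its pad. I lower it until it touches.

Request:
send_rows --pt "0 0 -15" --pt "0 0 -13" --pt "0 0 -7" --pt "0 0 -4" --pt "0 0 -2" --pt "0 0 -1" --turn '[0, 0, 0, 0, 0, 0]' --gripper '[20, 20, 20, 20, 20, 20]'

```text
time_s: 20.75
tool_pos: [0.4847, -0.2678, 0.0356]
eef_rot: [0.693, 0.14, -0.14, -0.693]
ft_force: [-7.9, 5.0, 23.2]
grip_width: 0.326
```

Request:
send_rows --pt "0 0 -0.7" --turn '[0]' --gripper '[20]'

```text
time_s: 20.85
tool_pos: [0.4847, -0.2678, 0.0356]
eef_rot: [0.693, 0.14, -0.14, -0.693]
ft_force: [-9.0, 5.8, 26.6]
grip_width: 0.329
```

Request:
send_rows --pt "0 0 -0.7" --turn '[0]' --gripper '[20]'

```text
time_s: 20.95
tool_pos: [0.4847, -0.2678, 0.0356]
eef_rot: [0.693, 0.14, -0.14, -0.693]
ft_force: [-11.3, 6.0, 31.7]
grip_width: 0.323
```

The pad was touched at TCP 35.6 mm. I ease the load off before releasing.

Request:
send_rows --pt "0 0 1.5" --pt "0 0 1.5" --pt "0 0 0.6" --turn '[0, 0, 0]' --gripper '[20, 20, 20]'

```text
time_s: 21.25
tool_pos: [0.4851, -0.268, 0.0359]
eef_rot: [0.693, 0.14, -0.139, -0.693]
ft_force: [0.3, 0.5, -2.8]
grip_width: 0.324
```

Request:
send_rows --pt "0 0 -0.4" --pt "0 0 0" --pt "0 0 0" --pt "0 0 10" --pt "0 0 30" --pt "0 0 40" --pt "0 20 40" --pt "5 40 30" --turn '[0, 0, 0, 0, 0, 0, 0, -4]' --gripper '[20, 55, 55, 55, 55, 55, 55, 55]'

```text
time_s: 22.05
tool_pos: [0.4901, -0.2097, 0.1882]
eef_rot: [0.699, 0.115, -0.113, -0.697]
ft_force: [0.7, 0.5, -0.3]
grip_width: 0.597
```

```bash
python3 - <<'E'
from h import *
d,s=shot("scene","c11")
cv2.imwrite("pics/c11c.png",cv2.resize(d["img"][190:310,170:330],None,fx=5,fy=5)[:,:,::-1])
W=cloud(load("scene0"))*1000
z=W[...,2]
m=((z>58)&(z<70)&(np.hypot(W[...,0]-492,W[...,1]-239)<30)).astype(np.uint8)
c,_=cv2.findContours(m,cv2.RETR_EXTERNAL,cv2.CHAIN_APPROX_NONE);c=max(c,key=cv2.contourArea)
d=load("scene0");Q=plane(d,c[:,0],.064)*1000;print(cv2.minAreaRect(Q[:,:2].astype(np.float32)))
E
```

```text
((494.93023681640625, 240.74417114257812), (27.637060165405273, 37.43263626098633), 81.16034698486328)
```

View pics/c11c.png

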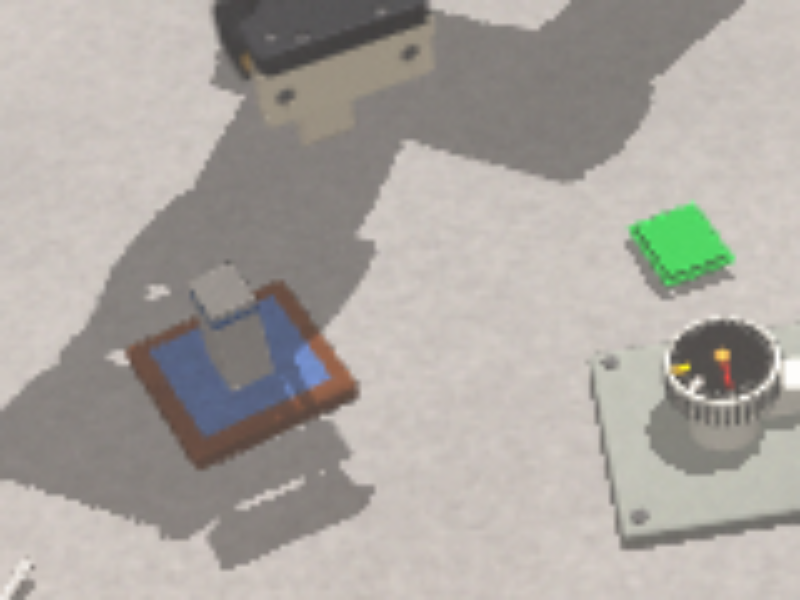

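The master stands upright in the middle of its pad, the needle is back at zero and the bezel is unchanged. On to the spacer.

Request:
send_rows --pt "0 45 0" --pt "0 50 0" --pt "0 50 0" --pt "0 50 0" --pt "0 50 0" --pt "0 50 0" --pt "0 50 0" --pt "0 40 0" --turn '[-3, -3, -3, -3, -3, -3, -1, 0]' --gripper '[60, 60, 60, 60, 60, 60, 60, 60]'

```text
time_s: 22.9
tool_pos: [0.4893, 0.1797, 0.1857]
eef_rot: [-0.707, 0.001, -0.001, 0.707]
ft_force: [0.9, -1.1, 0.3]
grip_width: 0.652
```

Request:
send_rows --pt "0 0 0" --pt "0 0 0" --pt "0 0 0" --turn '[0, 0, 0]' --gripper '[60, 60, 60]'

```text
time_s: 23.2
tool_pos: [0.4898, 0.176, 0.1852]
eef_rot: [0.707, -0.001, 0.001, -0.707]
ft_force: [0.2, -0.1, 0.0]
grip_width: 0.651
```

```bash
python3 mst.py w12 492 239 .064
```

```text
tcp [489.77 175.99 185.2 ] yaw -0.23 ty [ 1.e-04 -5.e-04 -1.e+00] 23.2 j [ 0.2   0.37  1.6  -0.    1.17  0.2 ] f [ 0.2 -0.1  0. ]
((488.74688720703125, 242.12152099609375), (26.910024642944336, 29.83074378967285), 84.03593444824219) z 0.06432765745658181 npix 1403
```

View pics/w12.png

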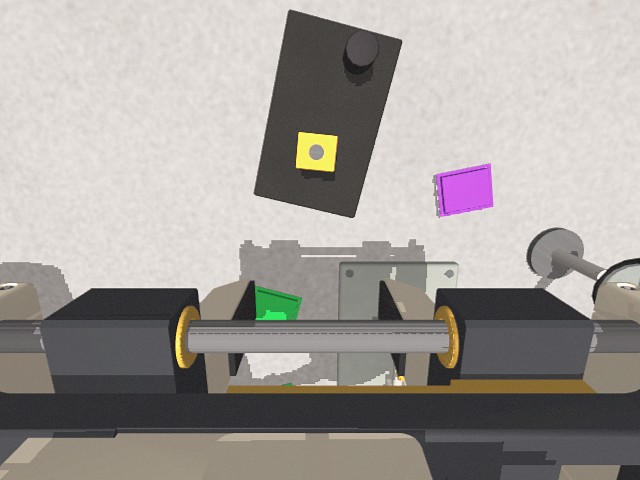

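The spacer's top is at (317,152) and measures (489,242) with its long axis at -6°. The collar at (361,50) is clear of the fingers.

Request:
send_rows --pt "-1 16 0" --pt "0 30 0" --pt "0 20 -20" --pt "0 0 -35" --pt "0 0 -35" --pt "0 0 -30" --pt "0 0 -20" --pt "0 0 0" --turn '[-2, -2, -1.8, 0, 0, 0, 0, 0]' --gripper '[60, 60, 60, 60, 60, 60, 60, 60]'

```text
time_s: 24.05
tool_pos: [0.4873, 0.2409, 0.0425]
eef_rot: [0.707, -0.04, 0.036, -0.705]
ft_force: [-0.1, -0.5, -0.7]
grip_width: 0.654
```

Request:
send_rows --pt "0 0 -12" --pt "0 0 -3" --pt "0 0 0" --pt "0 0 0" --pt "0 0 0" --pt "0 0 0" --pt "0 0 0" --turn '[0, 0, 0, 0, 0, 0, 0]' --gripper '[60, 60, 45, 20, 20, 20, 20]'

```text
time_s: 24.75
tool_pos: [0.4891, 0.2432, 0.0305]
eef_rot: [-0.706, 0.037, -0.037, 0.706]
ft_force: [-0.2, 0.2, 2.8]
grip_width: 0.326
```

Request:
send_rows --pt "0 0 15" --pt "0 0 35" --pt "0 0 40" --pt "10 -20 40" --pt "18 -40 20" --pt "18 -40 0" --pt "18 -40 0" --pt "17.5 -43 0" --turn '[0, 0, 0, 1.8, 2, 2, 0, 0]' --gripper '[20, 20, 20, 20, 20, 20, 20, 20]'

```text
time_s: 25.55
tool_pos: [0.5703, 0.0587, 0.1799]
eef_rot: [-0.707, 0.001, -0.001, 0.707]
ft_force: [1.5, -0.7, -3.1]
grip_width: 0.328
```

Request:
send_rows --pt "0 0 -25" --pt "0 0 -30" --pt "0 0 -15" --pt "0 0 0" --pt "0 0 0" --pt "0 0 0" --turn '[0, 0, 0, 0, 0, 0]' --gripper '[20, 20, 20, 20, 20, 20]'

```text
time_s: 26.15
tool_pos: [0.5709, 0.0601, 0.1112]
eef_rot: [0.707, -0.0, 0.002, -0.707]
ft_force: [0.6, 0.0, -3.0]
grip_width: 0.323
```

```bash
python3 - <<'E'
from h import *
d,s=shot("wrist","w13");R=Ro.from_quat(s["eef_rot"]).as_matrix()
print(s["tool_pos"]*1000,np.degrees(np.arctan2(R[1,0],R[0,0])),s["ft_force"],s["time_s"])
W=cloud(d,s);T=((W-s["tool_pos"])@R)*1000
for v in range(210,322,6): print(v,T[v,300].round(1),T[v,316].round(1),T[v,335].round(1),(W[v,316]*1000).round(0))
E
```

```text
[570.9366416   60.13547229 111.22906124] -0.18505347377654732 [ 0.64880402  0.0090496  -2.95991335] 26.15
210 [-10.2  44.2  35.3] [-0.9 42.5 35.7] [10.2 44.8 35.2] [570.  96.  69.]
216 [-10.1  42.5  32.1] [-0.9 43.2 32. ] [10.1 42.1 32.2] [570.  92.  68.]
222 [-10.2  43.   28.5] [-0.9 42.5 28.6] [10.2 43.6 28.3] [570.  89.  69.]
228 [-10.3  43.8  24.7] [-0.9 45.3 24.3] [10.4 44.9 24.4] [570.  84.  66.]
234 [-10.3  43.6  21.1] [-0.9 44.  21. ] [10.4 43.9 21. ] [570.  81.  67.]
240 [-12.9  93.3   3.5] [-1.  94.2  3.3] [13.1 93.9  3.4] [570.  63.  17.]
246 [-13.   94.4  -1.4] [-1.  92.7 -0.9] [13.  92.  -0.7] [570.  59.  19.]
252 [-13.   93.3  -5.8] [-1.  92.9 -5.6] [13.2 93.7 -5.9] [570.  55.  18.]
258 [-13.1  93.9 -10.7] [-1.  78.8 -5.6] [ 13.2  93.2 -10.4] [570.  54.  32.]
264 [-9.2 16.1 12. ] [-0.8 15.4 12.3] [ 9.1 14.6 12.6] [570.  72.  96.]
270 [-8.6  5.1 12.8] [-0.8  5.7 12.6] [ 8.6  6.2 12.4] [570.  73. 106.]
276 [-8.3 -1.5 12.2] [-0.7 -2.8 12.8] [ 8.3 -1.4 12.2] [570.  73. 114.]
282 [-8.  -9.4 12.5] [-0.7 -9.7 12.6] [ 7.9 -9.5 12.5] [570.  73. 121.]
288 [ -7.7 -15.4  12.1] [ -0.7 -16.6  12.6] [  7.6 -16.2  12.4] [570.  73. 128.]
294 [ -7.4 -22.2  12.3] [ -0.7 -22.3  12.4] [  7.3 -22.5  12.5] [570.  72. 133.]
300 [ -7.1 -28.5  12.6] [ -0.7 -27.8  12.2] [  7.  -28.2  12.4] [570.  72. 139.]
306 [ -6.9 -32.9  12.1] [ -0.6 -32.   11.7] [  6.8 -32.7  12. ] [570.  72. 143.]
312 [ -6.9 -33.3   9.7] [ -0.6 -33.9  10. ] [  6.8 -33.3   9.7] [570.  70. 145.]
318 [ -7.  -32.3   6.6] [ -0.6 -34.6   7.8] [  6.8 -34.2   7.6] [570.  68. 146.]
```

View pics/w13.png

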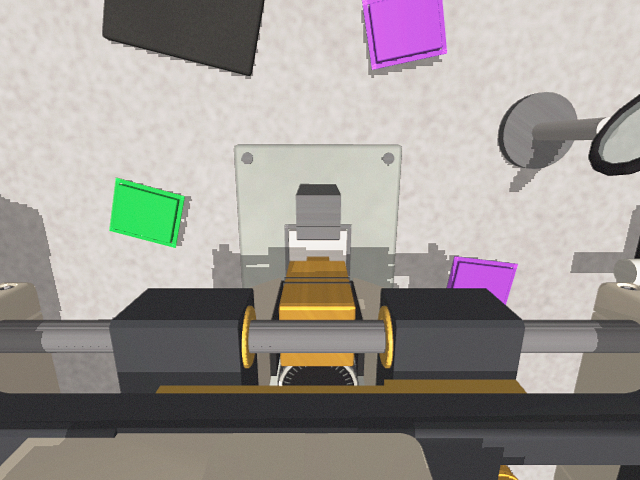

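The spacer's face sits 12.4 mm ahead of the TCP, so I shift y by +1.3 mm. That leaves clearance at both lead-ins. Then I ease it in.

Request:
send_rows --pt "0 1.3 -5" --pt "0 0 -8" --pt "0 0 -6" --pt "0 0 -3" --pt "0 0 -2" --pt "0 0 -2" --pt "0 0 -2" --pt "0 0 -2" --turn '[0, 0, 0, 0, 0, 0, 0, 0]' --gripper '[20, 20, 20, 20, 20, 20, 20, 20]'

```text
time_s: 27.0
tool_pos: [0.5708, 0.0619, 0.0806]
eef_rot: [-0.707, 0.001, -0.002, 0.707]
ft_force: [-0.5, 4.5, 1.6]
grip_width: 0.324
```

Request:
send_rows --pt "0 0 -2" --pt "0 0 -2" --pt "0 0 -2" --pt "0 0 -2" --turn '[0, 0, 0, 0]' --gripper '[20, 20, 20, 20]'

```text
time_s: 27.4
tool_pos: [0.5704, 0.0615, 0.0722]
eef_rot: [-0.707, 0.001, -0.001, 0.707]
ft_force: [-0.3, 5.1, 2.7]
grip_width: 0.319
```

Request:
send_rows --pt "0 0 -2" --pt "0 0 -2" --pt "0 0 -2" --pt "0 0 -2" --turn '[0, 0, 0, 0]' --gripper '[20, 20, 20, 20]'

```text
time_s: 27.8
tool_pos: [0.5705, 0.0616, 0.0642]
eef_rot: [-0.707, 0.001, -0.002, 0.707]
ft_force: [-0.8, 5.0, 2.6]
grip_width: 0.326
```

Request:
send_rows --pt "0 0 -2" --pt "0 0 -2" --pt "0 0 -2" --pt "0 0 -2" --turn '[0, 0, 0, 0]' --gripper '[20, 20, 20, 20]'

```text
time_s: 28.2
tool_pos: [0.5701, 0.0616, 0.0557]
eef_rot: [-0.707, 0.001, -0.001, 0.707]
ft_force: [-0.3, 5.2, -0.2]
grip_width: 0.326
```

Request:
send_rows --pt "0 0 -2" --pt "0 0 -2" --pt "0 0 -2" --pt "0 0 -2" --turn '[0, 0, 0, 0]' --gripper '[20, 20, 20, 20]'

```text
time_s: 28.6
tool_pos: [0.57, 0.0616, 0.0477]
eef_rot: [-0.707, 0.001, -0.001, 0.707]
ft_force: [0.4, 5.8, -0.2]
grip_width: 0.325
```

Request:
send_rows --pt "0 0 -1" --pt "0 0 -1" --turn '[0, 0]' --gripper '[20, 20]'

```text
time_s: 28.8
tool_pos: [0.5699, 0.0616, 0.0456]
eef_rot: [-0.707, 0.001, -0.001, 0.707]
ft_force: [-0.1, 6.1, -0.8]
grip_width: 0.323
```

Request:
send_rows --pt "0 0 -1" --pt "0 0 -1" --turn '[0, 0]' --gripper '[20, 20]'

```text
time_s: 29.0
tool_pos: [0.57, 0.0616, 0.0437]
eef_rot: [-0.707, 0.001, -0.001, 0.707]
ft_force: [0.8, 5.8, -0.6]
grip_width: 0.322
```

Request:
send_rows --pt "0 0 -1" --pt "0 0 -1" --turn '[0, 0]' --gripper '[20, 20]'

```text
time_s: 29.2
tool_pos: [0.57, 0.0616, 0.0417]
eef_rot: [-0.707, 0.001, -0.001, 0.707]
ft_force: [-0.8, 5.8, -0.3]
grip_width: 0.325
```

Request:
send_rows --pt "0 0 -0.5" --pt "0 0 -0.5" --turn '[0, 0]' --gripper '[20, 20]'

```text
time_s: 29.4
tool_pos: [0.57, 0.0616, 0.0407]
eef_rot: [-0.707, 0.001, -0.001, 0.707]
ft_force: [0.6, 5.5, 0.3]
grip_width: 0.322
```

Request:
send_rows --pt "0 0 -0.5" --pt "0 0 -0.5" --turn '[0, 0]' --gripper '[20, 20]'

```text
time_s: 29.6
tool_pos: [0.57, 0.0616, 0.04]
eef_rot: [-0.707, 0.001, -0.001, 0.707]
ft_force: [0.2, 5.8, 4.0]
grip_width: 0.321
```

Request:
send_rows --pt "0 0 -0.5" --turn '[0]' --gripper '[20]'

```text
time_s: 29.7
tool_pos: [0.57, 0.0616, 0.0397]
eef_rot: [-0.707, 0.001, -0.001, 0.707]
ft_force: [-1.9, 5.2, 5.3]
grip_width: 0.328
```

Request:
send_rows --pt "0 0.5 0" --turn '[0]' --gripper '[20]'

```text
time_s: 29.8
tool_pos: [0.57, 0.0617, 0.0397]
eef_rot: [0.707, -0.001, 0.001, -0.707]
ft_force: [-1.4, 2.9, 2.9]
grip_width: 0.325
```

Request:
send_rows --pt "0 0.5 0" --turn '[0]' --gripper '[20]'

```text
time_s: 29.9
tool_pos: [0.57, 0.062, 0.0397]
eef_rot: [0.707, -0.001, 0.001, -0.707]
ft_force: [-1.3, 2.0, 4.2]
grip_width: 0.324
```

Request:
send_rows --pt "0 0.5 0" --turn '[0]' --gripper '[20]'

```text
time_s: 30.0
tool_pos: [0.57, 0.0621, 0.0397]
eef_rot: [0.708, -0.001, 0.001, -0.707]
ft_force: [-2.6, -1.4, 5.1]
grip_width: 0.325
```

Request:
send_rows --pt "0 0.5 0" --turn '[0]' --gripper '[20]'

```text
time_s: 30.1
tool_pos: [0.57, 0.0621, 0.0397]
eef_rot: [0.708, -0.001, 0.001, -0.707]
ft_force: [-2.6, -5.3, 5.1]
grip_width: 0.327
```

Flush against the anvil. I back off slightly and press down.

Request:
send_rows --pt "0 -0.6 -0.6" --turn '[0]' --gripper '[20]'

```text
time_s: 30.2
tool_pos: [0.5701, 0.0621, 0.0394]
eef_rot: [0.707, -0.001, 0.001, -0.707]
ft_force: [-3.9, 1.9, 8.6]
grip_width: 0.325
```

Request:
send_rows --pt "0 0 -0.7" --turn '[0]' --gripper '[20]'

```text
time_s: 30.3
tool_pos: [0.5701, 0.0621, 0.039]
eef_rot: [0.707, -0.001, 0.001, -0.707]
ft_force: [-5.2, -1.0, 13.2]
grip_width: 0.326
```

Request:
send_rows --pt "0 0 -0.7" --turn '[0]' --gripper '[20]'

```text
time_s: 30.4
tool_pos: [0.5701, 0.0621, 0.0386]
eef_rot: [0.707, -0.001, 0.001, -0.707]
ft_force: [-6.3, 0.4, 15.5]
grip_width: 0.323
```

Request:
send_rows --pt "0 0 -0.3" --turn '[0]' --gripper '[20]'

```text
time_s: 30.5
tool_pos: [0.5701, 0.0621, 0.0386]
eef_rot: [0.707, -0.001, 0.001, -0.707]
ft_force: [-6.8, -1.1, 15.6]
grip_width: 0.324
```

Holding at about 15.5 N, then releasing and going to the dial view.

Request:
send_rows --pt "0 0 0" --pt "0 0 0" --pt "0 0 0" --pt "0 0 0" --turn '[0, 0, 0, 0]' --gripper '[20, 20, 20, 20]'

```text
time_s: 30.9
tool_pos: [0.5701, 0.0621, 0.0386]
eef_rot: [0.707, -0.001, 0.001, -0.707]
ft_force: [-5.1, -0.3, 14.6]
grip_width: 0.323
```

Request:
send_rows --pt "0 0 0" --pt "0 0 0" --pt "0 0 5" --pt "0 0 15" --pt "0 0 30" --pt "0 0 40" --pt "0 -30 40" --pt "0 -45 20" --turn '[0, 0, 0, 0, 0, 0, 0, 0]' --gripper '[50, 50, 50, 50, 60, 80, 80, 80]'

```text
time_s: 31.7
tool_pos: [0.5716, -0.0115, 0.1911]
eef_rot: [0.707, 0.002, 0.002, -0.707]
ft_force: [1.3, -0.8, 0.3]
grip_width: 0.839
```

Request:
send_rows --pt "0 -35 0" --pt "0 -15 0" --pt "0 0 0" --pt "0 0 0" --pt "0 0 0" --turn '[0, 0, 0, 0, 0]' --gripper '[80, 80, 80, 80, 80]'

```text
time_s: 32.2
tool_pos: [0.57, -0.0608, 0.1867]
eef_rot: [-0.707, 0.001, -0.0, 0.707]
ft_force: [-0.0, 1.0, 0.0]
grip_width: 0.873
```

```bash
python3 dial.py w14; python3 - <<'E'
from h import *
d=load("w14");s=d["state"];W=cloud(d,s);z=W[...,2]
m=((abs(z-.074)<.006)&(np.hypot(W[...,0]-.571,W[...,1]-.062)<.03)).astype(np.uint8)
c,_=cv2.findContours(m,cv2.RETR_EXTERNAL,cv2.CHAIN_APPROX_NONE);c=max(c,key=cv2.contourArea)
Q=plane(d,c[:,0],.074,s)*1000;print(cv2.minAreaRect(Q[:,:2].astype(np.float32)),np.median(z[m>0]))
d,s=shot("scene","c14")
E
```

```text
[570.  -60.8 186.7] 32.2 yaw -0.12 f [-0.  1.  0.] j6 -0.23823127195357685
hub [570.92 -32.69]
yellow 39 r 21.2 clockwise rad from +x 1.411
red 46 r 12.5 clockwise rad from +x 1.404
white 35 r 19.9 clockwise rad from +x 0.802
[35]
((569.21923828125, 60.3109130859375), (26.951152801513672, 29.613750457763672), 89.8815689086914) 0.07318839589836554
```

View pics/w14.png

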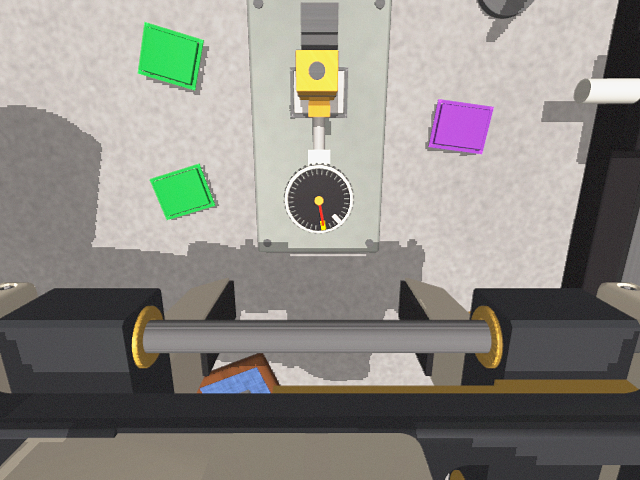

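View pics/w14_d.png

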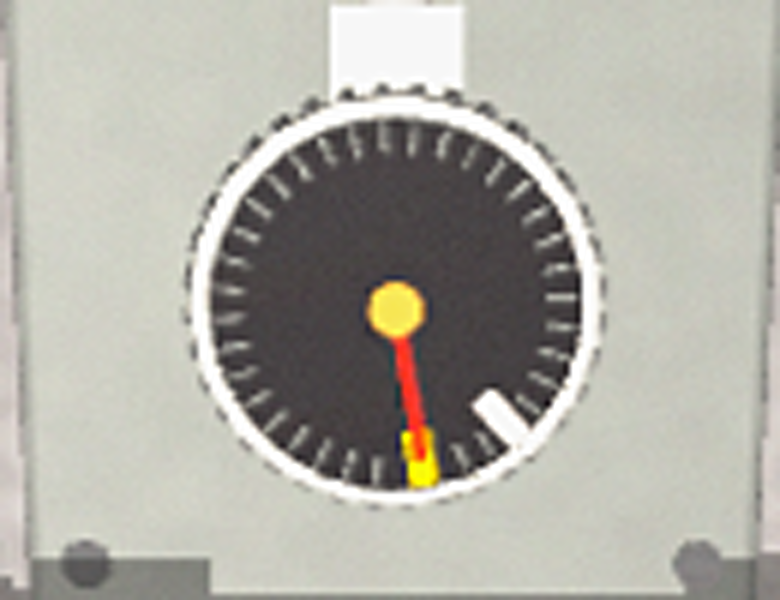

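View pics/c14.png

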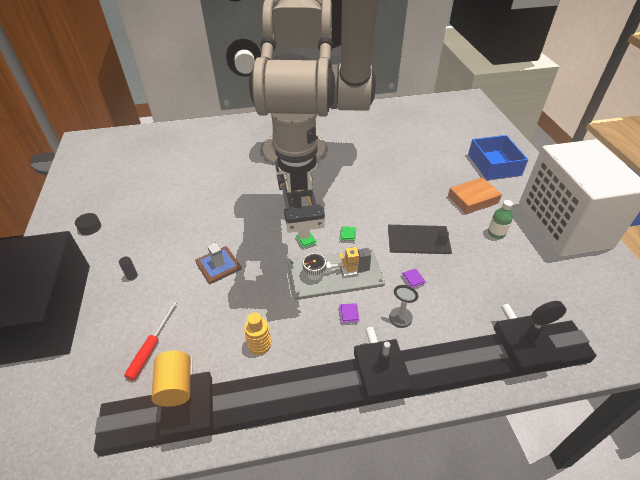

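The needle (1.404) stands on the yellow mark (1.411). The spacer sits square in the slot with its top at z≈73 mm, the master is on its pad, and nothing else has moved. Handing in.

```bash
python3 -c "
from station import env
print(env.hand_in(), env.read_state()['time_s'])"
```

```text
the job is handed in; nothing more can be done
the job is handed in; nothing more can be done
```

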